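Open the extraction flap with the hook pole

TASK

Take the hook pole from its rests, put its hook through the eye on the red flap of the extraction trunk and pull the flap down with it, gently (never more than 22 N on the eye), until its stay has clicked in and holds the flap open by itself. Then unhook and lay the pole back in its two rests the way it lay. Touch the flap with the pole only, and leave the other things on the bench where they are.

Things in the scene. Friction and masses are not known exactly. Their poses are not given: they have to be found in the camera images.
- pole_grip (a point): Hook pole, loose, 0.2 kg: flat-sided wooden stick 24 mm wide (y), 20 mm high (z), lying level in two rests. This point: middle of its section at its balance point, the place to grip. x runs along it to the hook end, z up as it lies. Wood from x = -170 to +130 mm, then an 8 mm brass rod to x = +215 mm, where it turns square to +y: the hook.
- hook (a point): Middle of the hook's peg (x 215, y 11 mm from pole_grip, same axes). The peg is round, 8 mm thick, along y. The rod's axis is 11 mm to -y of this point; 11 mm to +y a 6 mm nib bends back along -x to 9 mm behind the peg's axis; its outer face is 14 mm from this point. Free peg between rod and nib: 15 mm. Peg with nib spans x -9 to +4 mm.
- eye (a point): Centre of the fixed steel eye on the flap: ring of 7 mm round bar, hole 22 mm, 36 mm over all. The hole's axis is y (level, along the hinge); x points square through the flap into the trunk, z up along the flap when shut; axes turn with the flap. The flap's face is 31 mm behind. The peg goes in sideways along y, from either side, and can turn in the hole.
- hinge_mid (a point): Middle of the flap's hinge line, fixed, 270 mm above the bench. x points into the trunk (-x out to the room), y along the hinge, z up. The flap (246 mm wide, 182 high, 6 thick, painted red) stands up from this line when shut, eye centre 150 mm above and 34 mm out. The trunk is a sheet steel box 300 mm wide, 200 deep, 560 high; front face 5 mm behind this point.
- flap (a joint): Flap angle, rad: 0 shut, growing as its top swings out and down. A spring pulls it shut: 2 N at the eye at first, 5 to 6 N far open; let go, it snaps shut. At the end of the swing the stay's tooth rides over a spring plunger for 0.15 rad (8 to 12 N at the eye) and clicks in; 0.035 rad further is a hard stop.
- flap_top (a point): Middle of the flap's free upper edge (axes as eye). How far the flap opens is set by a hidden clamp and differs from trunk to trunk: the hard stop comes between 0.84 and 1.26 rad, felt as a steep rise of force. Eased after the click, the flap goes back 0.035 rad from the stop and stays held. Over 22 N on the eye bends the stay.
- rest_seat (a point): The pole's place in its rests, fixed: where pole_grip belongs, 62 mm above the bench, x towards the hook end, z up. Two blue saddles, 16 mm long, at x = -100 and +80 mm on a plank 280 x 70 x 12 mm; seats 52 mm above the bench, flared cheeks 15 mm high, 3 mm of play each side of the pole.
- jar: Bystander: amber glass jar, 64 mm across, 85 mm high, loose; origin under its centre.
- can: Bystander: green tin, 74 mm across, 110 mm high, loose; origin under its centre.
- tape: Bystander: grey tape measure, 65 x 34 mm, 60 mm high, loose; origin under its centre.

How it is judged:
By the outcome, as a careful person would: the job done as asked, in the order asked, and still so for the second after the job is handed in, with the robot touching nothing.
It also fails if it takes over 72 s, if anything falls off the work surface, if the arm or the gripper's body presses on something with over 40 N, if the wrist force passes 120 N, or if a joint passes its speed limit or range.

ROBOT

A 6-joint arm with a two-finger parallel gripper is mounted at the origin on the work surface. World frame = base frame: x ahead of the robot, y to its left, z up, the work surface at z = 0. Lengths are in m, angles in rad, forces in N, time in s.
With the tool pointing down it reaches from about 0.3 to 0.825 m from the base axis. Payload 5.4 kg.
Tool frame: the origin (TCP) lies at the very end of the fingers, on their centre line; the grasp point (between the pads) lies arm.grip_depth behind it (arm.grip_depth is the distance from the TCP to the grasp point, in m); z points along the fingers, y is the direction in which the jaws open and shut (so a half turn about z gives the same grasp; the last joint's range is limited). The gripper opens to 92 mm and grips with 3 to 60 N. Pads are 20 mm wide; open, the fingers measure 128 mm over their backs; the gripper's body (75 mm by 189 mm) begins 69 mm behind the grasp point.
Start: joints at [1.052, 0.158, 1.597, -0, 1.386, -0.21], TCP at [0.175, 0.548, 0.215] pointing down, gripper open.
Joint ranges: [-2.91, 2.91], [-0.94, 2.29], [0.18, 2.7], [-1.29, 4.43], [0.17, 2.64], [-3, 3]. Speed limits (rad/s): [2.57, 2.57, 3.14, 3.14, 3.14, 3.14].

INTERFACE

Orientations are given as a unit quaternion [w, x, y, z].
In Python, from plant import arm gives the robot as it stands. The module is installed in compiled form; this text tells all that it offers.
- The arm moves only by the tool jog_arm, never from a script. Its argument "targets" is a list of rows, each an object with "offset": the shift along the tool's x, y, z in mm, a list of three; "spin": the turn about the tool's z in degrees; "jaw": the closure in counts, from 0 (fully open) to 255 (shut). In form: [{"offset": [dx, dy, dz], "spin": spin, "jaw": jaw}, ...]. A call has 1 to 8 rows; each row is the pose to reach, as a shift and turn from the pose commanded when the call began, along the tool's axes at that moment; what a row does not reach only later rows make up. A row lasts 1/10 s, in which the tool goes at most 50 mm and 8.59 degrees, less where a joint would pass 70% of its speed; a pose out of reach is approached as far as the arm can. A call with a gripper value outside its range is refused whole. The fingers move at their own pace and stop on an object; the grip force is fixed at half the most. Time passes only in rows, so rows that repeat a pose let the fingers close. It gives the time, the measured TCP pose, the force and the opening at its end, in the units of the state.
- arm.observe(): the state, without advancing time (a new reading comes with each control period).
- arm.grab_frame(name): name is "scene" or "top" or "wrist"; returns a dict with "img" (480x640x3 uint8, blue, green, red), "range_z" (480x640 float32, m along the optical axis (not along the pixel's ray), 0 where there is no reading), "fx", "fy", "cx", "cy" (pixels), "rvec" (rotation vector, rad) and "tvec" (3), from world to camera coordinates, as OpenCV has them; the wrist camera has in their place "tool_from_camera" (4x4, takes a point from camera to tool coordinates, whose origin is the TCP and whose axes are the flange's). Camera axes: x right, y down, z forward; pixel columns grow to the right and rows downward; lengths in m; the calibration is good to about 2 mm. A picture is of the moment at which its call begins: read the wrist's pose just before it.
- arm.finish_job(): hands the job in, once; it reports no verdict.
Trained networks look in the newest picture that a camera, given by its name, has taken for a name from the list of things; names that differ only in an ending like _2 or _b are one class to them, and where a whole thing is asked for, a point or a joint stands for the part that bears it (a point fixed in the world has none). Each returns a list of dicts, best first, with "p" (0 to 1); they miss things now and then, are a little off and sometimes report something else, mostly with a low value. They report only what shows in the picture. A call takes as long as a camera call.
- arm.find_in(camera, label): "xyz" ([x, y, z] in m, in world coordinates, good to about 4 mm: the middle of the surface that is visible of it).
- arm.trace(camera, label): "mask" (480x640 bool, what is visible of it).
- arm.tip_of(camera, label): "xyz" ([x, y, z] in m, in world coordinates, good to about 4 mm: a listed point, or the origin of a listed thing).
The state is a dict: "clock": time; "joint_positions": joint angles; "qd": joint speeds; "joint_efforts": joint torques, N m; "tool_pos": TCP position; "orientation": TCP orientation; "wrist_force": force on the tool from outside, world axes, zero at the start; "torque": the same for the moment, N m; "gripper_width": finger opening in m.
Only numpy, scipy, OpenCV 4.12 (cv2) and the standard library are available. Lean on these libraries where they do the work, as an engineer would, in place of code of your own. Each camera call takes 0.05 s, during which the arm holds its last target.

## Working session

There is one attempt and no reset: what is moved stays moved. The work goes in short steps, Python scripts to look and compute and a tool call to move; the robot and the scene stay as the last step left them, time stands still between calls to the robot, and variables do not carry over. Pictures are saved under pics/ and viewed, and the job is handed in when it is done.

Besides the shell and the picture viewer there is one more tool, called as a command line: name --argument value ..., lists and objects as JSON in quotes. jog_arm: Moves the arm, as the interface text tells. Its arguments: {"type":"object","properties":{"targets":{"type":"array"}},"required":["targets"]}

```bash
mkdir -p pics; cat > h.py <<'E'
import numpy as np, cv2
from plant import arm
from scipy.spatial.transform import Rotation as R
def q2R(q): return R.from_quat([q[1],q[2],q[3],q[0]]).as_matrix()
def snap(c,fn):
    f=arm.grab_frame(c); cv2.imwrite('pics/'+fn,f['img']); return f
def w2c(f): return cv2.Rodrigues(np.array(f['rvec'],float))[0], np.array(f['tvec'],float).ravel()
def px2w(f,u,v,z=None):
    z=f['range_z'][int(v),int(u)] if z is None else z
    p=np.array([(u-f['cx'])/f['fx']*z,(v-f['cy'])/f['fy']*z,z])
    Rm,t=w2c(f); return Rm.T@(p-t)
def proj(f,p):
    Rm,t=w2c(f); c=Rm@np.array(p)+t; return f['fx']*c[0]/c[2]+f['cx'], f['fy']*c[1]/c[2]+f['cy']
E
python3 - <<'E'
from h import *
np.set_printoptions(precision=4,suppress=True)
s=arm.observe(); print(s); print(arm.grip_depth)
for c in ['scene','top','wrist']:
    f=snap(c,c+'0.png')
    for l in ['pole_grip','hook','eye','hinge_mid','flap_top','rest_seat','jar','can','tape']:
        r=arm.tip_of(c,l); print(c,l,[(np.round(d['xyz'],4),round(d['p'],2)) for d in r[:2]])
E
```

```text
{'clock': 0.0, 'joint_positions': array([ 1.0519,  0.1591,  1.5982,  0.    ,  1.3861, -0.2101]), 'qd': array([ 0.0009, -0.    , -0.0005, -0.    ,  0.0018,  0.0003]), 'joint_efforts': array([  0.0008, -38.5568, -32.2109,   0.0702,   0.0379,  -0.0002]), 'tool_pos': array([0.1745, 0.5473, 0.2136]), 'orientation': array([-0.0003,  0.1538,  0.9881, -0.0008]), 'wrist_force': array([-0.1097, -0.2646,  0.1582]), 'torque': array([-0.0034, -0.0182,  0.002 ]), 'gripper_width': 0.09177912350330207}
0.0187
scene pole_grip [(array([0.5088, 0.2883, 0.0583]), 0.83)]
scene hook [(array([0.5331, 0.0747, 0.0651]), 0.76)]
scene eye [(array([ 0.5338, -0.3257,  0.4236]), 0.7)]
scene hinge_mid [(array([ 0.5359, -0.3553,  0.2714]), 0.71)]
scene flap_top [(array([ 0.5303, -0.3574,  0.4563]), 0.67)]
scene rest_seat [(array([0.5108, 0.2825, 0.0641]), 0.66)]
scene jar [(array([ 0.665 , -0.2216,  0.0035]), 0.7)]
scene can [(array([ 0.381 , -0.2193,  0.0015]), 0.67)]
scene tape [(array([ 0.6784, -0.0566, -0.0023]), 0.67), (array([0.508 , 0.2875, 0.0571]), 0.42)]
top pole_grip [(array([0.5068, 0.2887, 0.0614]), 0.8)]
top hook [(array([0.5339, 0.0716, 0.0599]), 0.89)]
top eye [(array([ 0.536 , -0.3272,  0.4234]), 0.93)]
top hinge_mid [(array([ 0.5306, -0.3618,  0.2679]), 0.71)]
top flap_top [(array([ 0.5353, -0.3588,  0.4547]), 0.72)]
top rest_seat [(array([0.509 , 0.2887, 0.0644]), 0.74)]
top jar [(array([ 0.6666, -0.2255, -0.0002]), 0.69)]
top can [(array([ 0.3831, -0.2211,  0.0001]), 0.84), (array([ 0.6776, -0.0586,  0.0024]), 0.49)]
top tape [(array([ 0.6802, -0.0569, -0.0021]), 0.82)]
wrist pole_grip []
wrist hook []
wrist eye []
wrist hinge_mid []
wrist flap_top []
wrist rest_seat []
wrist jar []
wrist can []
wrist tape []
```

View pics/scene0.png

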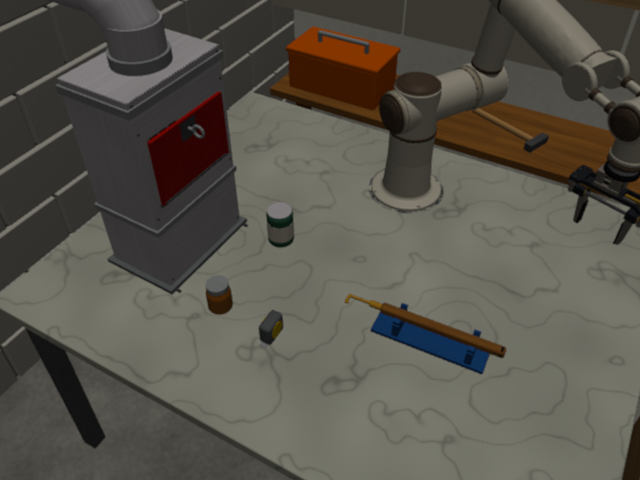

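View pics/top0.png

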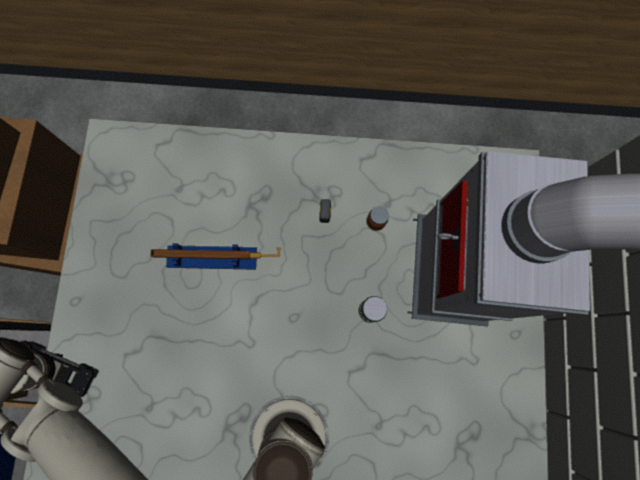

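The scene view shows the pole lying along −y with its hook towards +x (hook near px 350,298), and the trunk with its red flap and eye (195,130). In the top view the hook is at (278,252) and the eye at (449,237). Next I'll refine the yaw of the pole and trunk.

```bash
cat > m.py <<'E'
from h import *
np.set_printoptions(precision=4,suppress=True)
def cloud(f,m):
    v,u=np.nonzero(m&(f['range_z']>0)); z=f['range_z'][v,u]
    p=np.c_[(u-f['cx'])/f['fx']*z,(v-f['cy'])/f['fy']*z,z]; Rm,t=w2c(f); return (p-t)@Rm, u, v
E
python3 - <<'E'
from m import *
for c in ['scene','top']:
    f=arm.grab_frame(c); print(c,f['fx'],w2c(f)[0].T@-w2c(f)[1])
    for l in ['pole_grip','eye','flap','rest_seat']:
        for d in arm.trace(c,l)[:1]:
            P,u,v=cloud(f,d['mask']); 
            print(l,d['p'],len(P),P.min(0),P.max(0),np.median(P,0))
            if l=='pole_grip':
                top=P[P[:,2]>0.05]; a=np.cov(top[:,:2].T); w,V=np.linalg.eigh(a); print('axis',V[:,1],top.mean(0))
                w=top[(top[:,1]>0.17)&(top[:,2]>.066)]; k=np.polyfit(w[:,1],w[:,0],1); print('wood',k,np.polyval(k,.2885),w[:,2].mean(),'ymax',top[:,1].max(),'ymin',top[:,1].min())
            if l=='flap':
                for lo,hi in [(.28,.35),(.35,.44)]:
                    w=P[(P[:,2]>lo)&(P[:,2]<hi)&(P[:,1]<-.33)]
                    if len(w)>20: k=np.polyfit(w[:,0],w[:,1],1); print('flap y(x)',k,np.polyval(k,.535),w[:,0].min(),w[:,0].max())
E
```

```text
scene 618.1839757645264 [1.4288 0.5048 1.2234]
pole_grip 0.65 1578 [ 0.4735  0.0543 -0.0046] [0.5476 0.4572 0.0805] [0.5149 0.2993 0.0703]
axis [-0.0552  0.9985] [0.5143 0.2937 0.0692]
wood [-0.0549  0.5289] 0.5130417712489066 0.0717161095273676 ymax 0.4571952630305599 ymin 0.06952992174464456
eye 0.82 4932 [ 0.3927 -0.3663  0.2737] [ 0.6604 -0.3064  0.4574] [ 0.5419 -0.3551  0.373 ]
flap 0.88 5067 [ 0.3736 -0.535   0.2709] [ 0.6622 -0.3064  0.4574] [ 0.5426 -0.3552  0.3712]
flap y(x) [-0.0116 -0.35  ] -0.35615527294158067 0.3735941382339483 0.6622113417340474
flap y(x) [-0.028  -0.3399] -0.35490931851648594 0.387544512625264 0.6603834726241173
rest_seat 0.61 2716 [ 0.4262  0.1395 -0.0049] [0.5542 0.4261 0.0747] [0.5229 0.2946 0.0128]
top 470.52520723657216 [ 0.2864 -0.0346  1.4574]
pole_grip 0.76 1017 [ 0.491   0.0711 -0.    ] [0.5594 0.4736 0.0818] [0.5113 0.2826 0.0715]
axis [-0.0631  0.998 ] [0.5108 0.2811 0.0712]
wood [-0.0523  0.5255] 0.5103934978943092 0.0727022764504298 ymax 0.45732489684622446 ymin 0.07105176210661829
eye 0.76 2581 [ 0.4098 -0.4283  0.2553] [ 0.6823 -0.3058  0.458 ] [ 0.5313 -0.3534  0.3915]
flap 0.93 2598 [ 0.4098 -0.4373  0.2068] [ 0.658  -0.3058  0.458 ] [ 0.5313 -0.3535  0.3914]
flap y(x) [-0.0261 -0.34  ] -0.35397419822447146 0.41002737749625434 0.6573603098065145
flap y(x) [-0.0278 -0.3386] -0.3534413531524929 0.40998225076185896 0.6574728758492343
rest_seat 0.79 1182 [ 0.4713  0.1462 -0.0024] [0.5528 0.4275 0.0775] [0.4969 0.2831 0.0139]
```

jog_arm --targets '[{"offset":[0,0,0],"spin":0,"jaw":0}]'

```text
clock: 2.1
tool_pos: [0.1748, 0.5478, 0.2146]
orientation: [-0.0, 0.154, 0.988, 0.0]
wrist_force: [-0.0, 0.1, -0.1]
gripper_width: 0.0917
```

```bash
cat >> m.py <<'E'
def plan(target,az=None,cur=None):
    s=arm.observe(); M=q2R(s['orientation']); p=np.array(s['tool_pos']) if cur is None else np.array(cur)
    a=np.degrees(np.arctan2(M[1,1],M[0,1])); d=M.T@(np.array(target)-p)*1000
    print('tool y az',round(a,2),'offset',np.round(d,1),'spin',None if az is None else round(a-az,1))
E
python3 - <<'E'
from m import *
plan([.511,.2875,.12],3.1); 
print(cv2.__version__)
f=arm.grab_frame('scene'); g=arm.trace('scene','flap')[0]['mask']
P,u,v=cloud(f,g); e=P[(P[:,1]>-.340)]; print(len(e),e.min(0),e.max(0),np.median(e,0), (e.min(0)+e.max(0))/2)
f=arm.grab_frame('top'); g=arm.trace('top','flap')[0]['mask']
P,u,v=cloud(f,g); e=P[(P[:,1]>-.340)]; print(len(e),e.min(0),e.max(0),np.median(e,0), (e.min(0)+e.max(0))/2)
for c in ['scene','top']: print([ (d['xyz'],d['p']) for l in ['eye','hinge_mid'] for d in arm.tip_of(c,l)[:1]])
E
```

```text
tool y az 72.31 offset [-399.5 -145.8   94.6] spin 69.2
4.12.0
98 [ 0.528 -0.34   0.404] [ 0.5405 -0.304   0.4419] [ 0.5356 -0.3215  0.4244] [ 0.5343 -0.322   0.423 ]
80 [ 0.5305 -0.339   0.4077] [ 0.5389 -0.3069  0.4387] [ 0.5336 -0.3232  0.4301] [ 0.5347 -0.3229  0.4232]
[([0.5344, -0.3255, 0.4187], 0.77), ([0.5341, -0.3578, 0.2744], 0.66)]
[([0.5325, -0.3247, 0.4219], 0.58), ([0.5334, -0.3577, 0.2714], 0.62)]
```

jog_arm --targets '[{"offset":[-50,-18,12],"spin":8.5,"jaw":0},{"offset":[-100,-36,24],"spin":17,"jaw":0},{"offset":[-150,-54,36],"spin":25.5,"jaw":0},{"offset":[-200,-72,48],"spin":34,"jaw":0},{"offset":[-250,-90,60],"spin":42.5,"jaw":0},{"offset":[-300,-109,72],"spin":51,"jaw":0},{"offset":[-350,-127,84],"spin":59.5,"jaw":0},{"offset":[-399.5,-146,94.6],"spin":69.2,"jaw":0}]'

```text
clock: 3.3
tool_pos: [0.485, 0.3075, 0.127]
orientation: [0.0, 0.683, 0.73, 0.0]
wrist_force: [0.4, 0.9, 0.0]
gripper_width: 0.0921
```

jog_arm --targets '[{"offset":[0,0,0],"spin":0,"jaw":0},{"offset":[0,0,0],"spin":0,"jaw":0},{"offset":[0,0,0],"spin":0,"jaw":0}]'

```text
clock: 3.6
tool_pos: [0.4829, 0.3097, 0.1275]
orientation: [-0.0, 0.68, 0.733, 0.0]
wrist_force: [0.5, 0.3, 0.1]
gripper_width: 0.0918
```

```bash
python3 - <<'E'
from m import *
plan([.511,.2875,.0433],3.1)
s=arm.observe(); f=snap('wrist','w1.png'); T=f['tool_from_camera']; M=q2R(s['orientation'])
from numpy.linalg import inv
for n,p in [('grip',[.511,.2875,.072])]:
    c=inv(T)@np.r_[M.T@(np.array(p)-s['tool_pos']),1]; print(n,f['fx']*c[0]/c[2]+f['cx'],f['fy']*c[1]/c[2]+f['cy'])
r=arm.tip_of('wrist','pole_grip');print([(np.array(d['xyz']),d['p']) for d in r])
v,u=np.mgrid[0:480,0:640]; z=f['range_z']; P=np.stack([(u-f['cx'])/f['fx']*z,(v-f['cy'])/f['fy']*z,z],-1)
W=(P@T[:3,:3].T+T[:3,3])@M.T+s['tool_pos']
np.save('W.npy',W)
m=(z>0)&(W[...,2]>.066)&(W[...,2]<.078)&(abs(W[...,0]-.511)<.04)
w=W[m]; print(len(w))
for y in np.arange(.19,.42,.02):
    q=w[abs(w[:,1]-y)<.004]
    if len(q)>5: print(round(y,2),q[:,0].min(),q[:,0].max(),q[:,2].mean())
E
```

```text
tool y az 4.32 offset [-24.3  26.4  84.2] spin 1.2
grip 358.4019507969827 288.4061236163475
[(array([0.5113, 0.2855, 0.0616]), 0.95)]
15851
0.19 0.502154439586899 0.5262249475799508 0.07210980232169714
0.21 0.48271736976266144 0.544880628301146 0.07130234422615754
0.25 0.4992134724469315 0.5231285057238556 0.07214218769693054
0.27 0.498091488388336 0.5220762636111591 0.07218719137475046
0.29 0.4968581061528693 0.5209740870324515 0.07214314517000789
0.31 0.4958683801818948 0.5197634537854889 0.07219572202709935
0.33 0.494773819319973 0.5189975070210675 0.07218907147058626
0.35 0.49363985992032344 0.5182315862474696 0.07215963314969705
0.37 0.49263454501373866 0.5171522227352269 0.07210749675001744
0.39 0.4725323070944327 0.5356730000494813 0.0708190634731688
0.41 0.4904937275478534 0.5145696854650992 0.07213883356468606
```

View pics/w1.png

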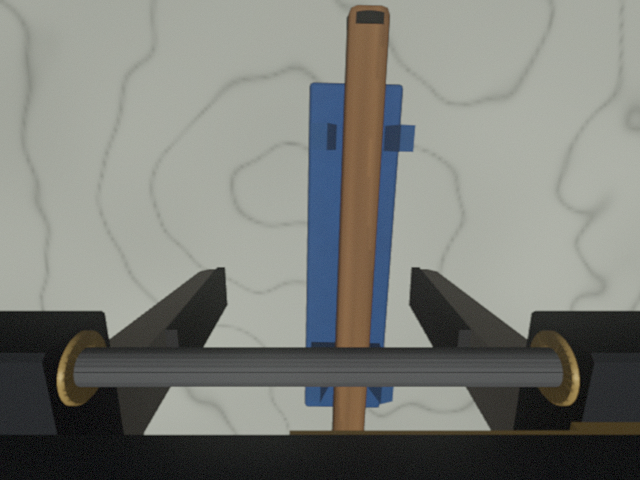

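The wrist view shows the pole between the open fingers, centred near (358,288), with the saddles at about y 0.21 and 0.39. The fit puts the pole centre at x=0.509 for y=0.29, with a yaw of 3.06°.

```bash
python3 - <<'E'
from m import *
W=np.load('W.npy'); w=W[(W[...,2]>.066)&(W[...,2]<.078)]; w=w[abs(w[:,0]-(.5089-.0535*(w[:,1]-.29)))<.006]
print('tail y',np.percentile(w[:,1],[99.5,99.9,100]))
w=W[(W[...,2]>.0735)|((W[...,2]>.055)&(W[...,2]<.0705))]; 
for lo,hi in [(.19,.23),(.37,.41)]:
    q=W[(W[...,2]>.062)&(W[...,2]<.0705)&(W[...,1]>lo)&(W[...,1]<hi)&(abs(W[...,0]-.51)<.05)]
    L=q[q[:,0]<.495];Rr=q[q[:,0]>.522]; print(len(L),len(Rr),[ (x.min(0),x.max(0)) for x in (L,Rr) if len(x)])
plan([.509,.2885,.0433],3.06)
E
```

```text
tail y [0.4548 0.4563 0.4572]
202 269 [(array([0.482 , 0.1953, 0.0631]), array([0.4945, 0.2087, 0.0705])), (array([0.524 , 0.1905, 0.0629]), array([0.5453, 0.2124, 0.0705]))]
673 539 [(array([0.4724, 0.3701, 0.062 ]), array([0.4949, 0.4098, 0.0705])), (array([0.5223, 0.3779, 0.062 ]), array([0.536 , 0.3942, 0.0705]))]
tool y az 4.36 offset [-23.6  24.6  84.4] spin 1.3
```

jog_arm --targets '[{"offset":[-24.5,24.6,20],"spin":1.3,"jaw":0},{"offset":[-24.5,24.6,45],"spin":1.3,"jaw":0},{"offset":[-24.5,24.6,65],"spin":1.3,"jaw":0},{"offset":[-24.5,24.6,80],"spin":1.3,"jaw":0},{"offset":[-24.5,24.6,84.4],"spin":1.3,"jaw":0},{"offset":[-24.5,24.6,84.4],"spin":1.3,"jaw":0}]'

```text
clock: 4.3
tool_pos: [0.5093, 0.2869, 0.0428]
orientation: [-0.0, 0.688, 0.725, -0.0]
wrist_force: [-0.1, 0.1, -0.1]
gripper_width: 0.0923
```

jog_arm --targets '[{"offset":[0,0,0],"spin":0,"jaw":255},{"offset":[0,0,0],"spin":0,"jaw":255},{"offset":[0,0,0],"spin":0,"jaw":255},{"offset":[0,0,0],"spin":0,"jaw":255},{"offset":[0,0,0],"spin":0,"jaw":255},{"offset":[0,0,0],"spin":0,"jaw":255},{"offset":[0,0,0],"spin":0,"jaw":255},{"offset":[0,0,0],"spin":0,"jaw":255}]'

```text
clock: 5.1
tool_pos: [0.5099, 0.2863, 0.0429]
orientation: [-0.0, 0.689, 0.725, -0.0]
wrist_force: [0.5, -0.3, -0.5]
gripper_width: 0.0295
```

```bash
python3 - <<'E'
from m import *
s=arm.observe(); print(s['tool_pos'],s['orientation'],s['wrist_force'],s['torque'],s['gripper_width'])
E
```

```text
[0.5099 0.2863 0.0429] [-0.      0.6889  0.7248 -0.    ] [ 0.5423 -0.2898 -0.5142] [-0.0574  0.0676 -0.0081] 0.029473403198298043
```

jog_arm --targets '[{"offset":[0,0,0],"spin":0,"jaw":255},{"offset":[0,0,0],"spin":0,"jaw":255},{"offset":[0,0,0],"spin":0,"jaw":255}]'

```text
clock: 5.4
tool_pos: [0.5099, 0.2863, 0.0429]
orientation: [0.0, 0.689, 0.725, 0.0]
wrist_force: [-0.3, 0.7, -0.8]
gripper_width: 0.024
```

jog_arm --targets '[{"offset":[0,0,-10],"spin":0,"jaw":255},{"offset":[0,0,-25],"spin":0,"jaw":255},{"offset":[0,0,-50],"spin":0,"jaw":255},{"offset":[0,0,-85],"spin":0,"jaw":255},{"offset":[0,0,-100],"spin":0,"jaw":255},{"offset":[0,0,-100],"spin":0,"jaw":255}]'

```text
clock: 6.0
tool_pos: [0.5121, 0.2871, 0.1466]
orientation: [0.002, 0.689, 0.725, 0.003]
wrist_force: [0.3, 0.1, -1.8]
gripper_width: 0.0237
```

```bash
cat >> m.py <<'E'
def wr():
    s=arm.observe(); print('t',s['clock'],'p',s['tool_pos'],'F',s['wrist_force'],'M',s['torque'],'w',s['gripper_width'])
E
python3 - <<'E'
from m import *
wr()
for c in ['scene','top']:
    f=snap(c,c+'2.png')
    for l in ['pole_grip','hook','eye']:
        r=arm.tip_of(c,l); print(c,l,[(np.round(d['xyz'],4),round(d['p'],2)) for d in r[:2]])
E
```

```text
t 6.0 p [0.5121 0.2871 0.1466] F [ 0.2531  0.0983 -1.7745] M [-0.0449  0.0988  0.0374] w 0.02372856066319153
scene pole_grip [(array([0.5131, 0.2886, 0.1622]), 0.76)]
scene hook [(array([ 0.665 , -0.2204,  0.0015]), 0.75), (array([0.533 , 0.0746, 0.1692]), 0.67)]
scene eye [(array([ 0.5338, -0.3213,  0.4197]), 0.6)]
top pole_grip [(array([0.5079, 0.291 , 0.1572]), 0.77)]
top hook [(array([0.5294, 0.0709, 0.1603]), 0.62)]
top eye [(array([ 0.5336, -0.3275,  0.4228]), 0.81)]
```

View pics/scene2.png

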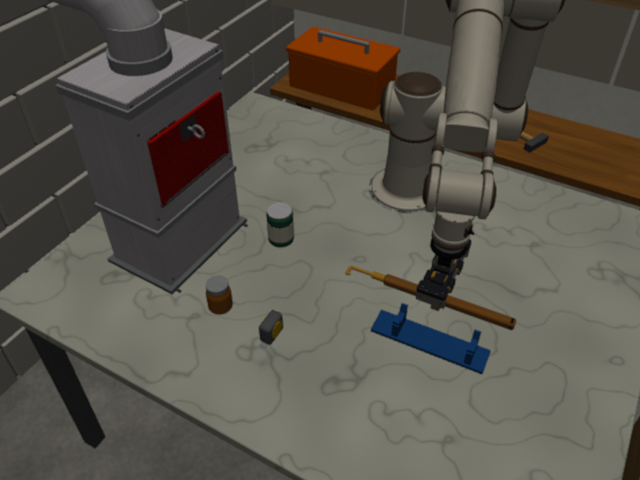

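```bash
python3 - <<'E'
from m import *
plan([.484,-.06,.402],-1.6); plan([.49,.2,.402],-1.6)
E
```

```text
tool y az 2.91 offset [-344.5  -43.3 -260.1] spin 4.5
tool y az 2.91 offset [ -85.2  -24.1 -260.3] spin 4.5
```

jog_arm --targets '[{"offset":[-10,0,-40],"spin":0,"jaw":255},{"offset":[-40,-5,-80],"spin":1,"jaw":255},{"offset":[-75,-10,-115],"spin":2,"jaw":255},{"offset":[-110,-15,-150],"spin":3,"jaw":255},{"offset":[-145,-20,-185],"spin":4,"jaw":255},{"offset":[-180,-25,-220],"spin":4.5,"jaw":255},{"offset":[-215,-30,-245],"spin":4.5,"jaw":255},{"offset":[-255,-35,-256],"spin":4.5,"jaw":255}]'

```text
clock: 7.2
tool_pos: [0.4883, 0.0288, 0.4019]
orientation: [0.002, 0.717, 0.698, 0.001]
wrist_force: [0.9, -0.9, -2.1]
gripper_width: 0.0242
```

jog_arm --targets '[{"offset":[-30,-3,0],"spin":0,"jaw":255},{"offset":[-60,-6,0],"spin":0,"jaw":255},{"offset":[-80,-8,0],"spin":0,"jaw":255},{"offset":[-90,-8,0],"spin":0,"jaw":255},{"offset":[-90,-8,0],"spin":0,"jaw":255},{"offset":[-90,-8,0],"spin":0,"jaw":255}]'

```text
clock: 7.8
tool_pos: [0.4775, -0.0592, 0.3987]
orientation: [-0.0, 0.717, 0.697, 0.0]
wrist_force: [-0.5, 1.1, -2.5]
gripper_width: 0.0236
```

```bash
python3 - <<'E'
from m import *
wr(); plan([.484,-.11,.402],-1.6); s=arm.observe(); print(s['joint_positions'],s['orientation'])
for c in ['scene','top']:
    f=snap(c,c+'3.png')
    for l in ['pole_grip','hook','eye']:
        r=arm.tip_of(c,l); print(c,l,[(np.round(d['xyz'],4),round(d['p'],2)) for d in r[:2]])
    if c=='scene':
        cv2.imwrite('pics/s3z.png',cv2.resize(f['img'][60:240,140:380],None,fx=3,fy=3,interpolation=cv2.INTER_CUBIC))
    else: cv2.imwrite('pics/t3z.png',cv2.resize(f['img'][150:330,270:510],None,fx=3,fy=3,interpolation=cv2.INTER_CUBIC))
E
```

```text
t 7.8 p [ 0.4775 -0.0592  0.3987] F [-0.5269  1.1019 -2.5243] M [-0.0378  0.0616 -0.0084] w 0.023623931304633757
tool y az -1.56 offset [-50.6   7.9  -3.3] spin 0.0
[-0.3756 -0.1394  1.5401  0.0006  1.7415 -0.3481] [-0.0004  0.7167  0.6974  0.0002]
scene pole_grip [(array([ 0.478 , -0.058 ,  0.4145]), 0.98), (array([ 0.5328, -0.3569,  0.2743]), 0.42)]
scene hook [(array([ 0.4824, -0.2741,  0.4225]), 0.67)]
scene eye [(array([ 0.5341, -0.3233,  0.4217]), 0.83)]
top pole_grip []
top hook [(array([ 0.4839, -0.2754,  0.4178]), 0.95)]
top eye [(array([ 0.5345, -0.3278,  0.4265]), 0.95)]
```

View pics/s3z.png

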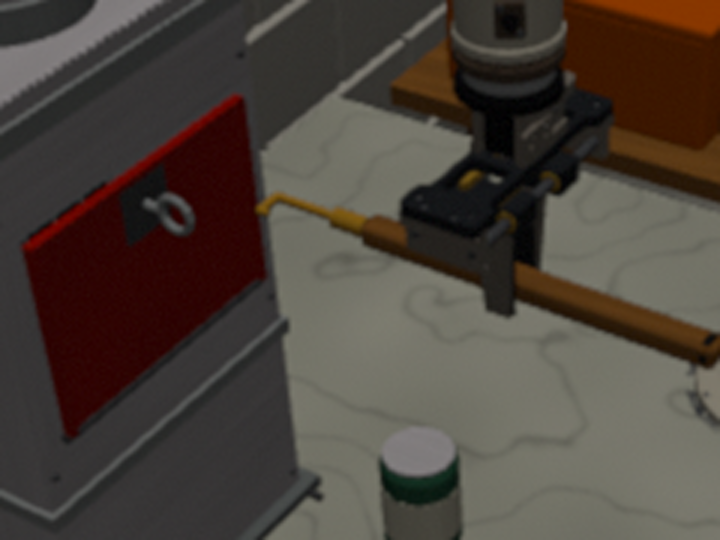

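View pics/t3z.png

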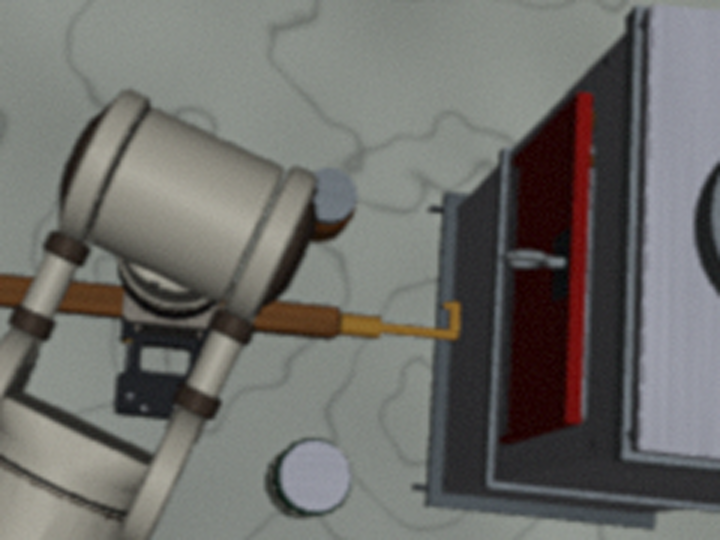

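jog_arm --targets '[{"offset":[-20,8.5,-3.3],"spin":0,"jaw":255},{"offset":[-40,8.5,-3.3],"spin":0,"jaw":255},{"offset":[-51,8.5,-3.3],"spin":0,"jaw":255},{"offset":[-51,8.5,-3.3],"spin":0,"jaw":255},{"offset":[-51,8.5,-3.3],"spin":0,"jaw":255}]'

```text
clock: 8.7
tool_pos: [0.4844, -0.1107, 0.4022]
orientation: [-0.0, 0.717, 0.697, 0.0]
wrist_force: [-0.4, 0.1, -2.6]
gripper_width: 0.0238
```

```bash
cat > look.py <<'E'
from m import *
import sys
n=sys.argv[1]
wr()
for c in ['scene','top','wrist']:
    s=arm.observe(); f=snap(c,c+n+'.png')
    if c!='wrist':
      for l in ['hook','eye']:
        r=arm.tip_of(c,l); print(c,l,[(np.round(d['xyz'],4),round(d['p'],2)) for d in r[:2]])
    if c=='scene': cr=f['img'][90:190,150:270]
    elif c=='top': cr=f['img'][190:290,400:520]
    if c!='wrist': cv2.imwrite('pics/%sz%s.png'%(c,n),cv2.resize(cr,None,fx=6,fy=6,interpolation=cv2.INTER_CUBIC))
E
python3 look.py 4
```

```text
t 8.7 p [ 0.4844 -0.1107  0.4022] F [-0.4324  0.0857 -2.5607] M [-0.1147  0.0513  0.0535] w 0.023830375015731604
scene hook [(array([ 0.4873, -0.3239,  0.4265]), 0.71)]
scene eye [(array([ 0.5328, -0.3249,  0.4183]), 0.55)]
top hook [(array([ 0.4911, -0.3245,  0.418 ]), 0.96)]
top eye [(array([ 0.5323, -0.3311,  0.421 ]), 0.79)]
```

View pics/scenez4.png

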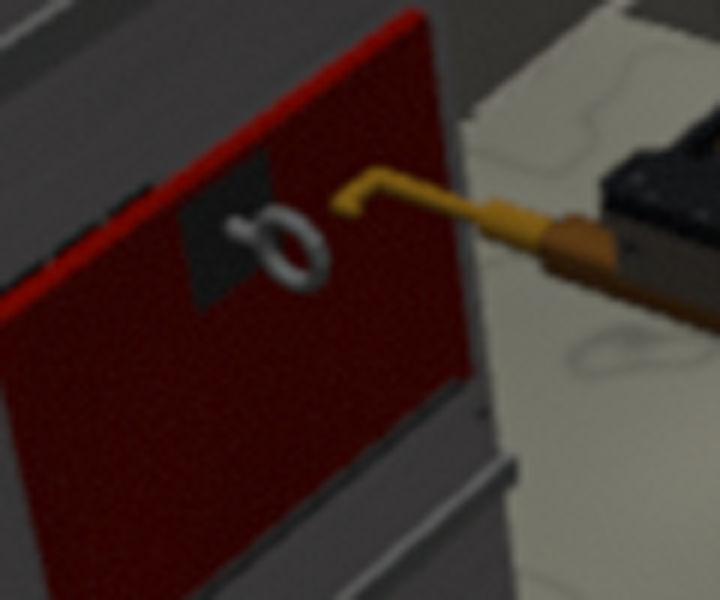

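View pics/topz4.png

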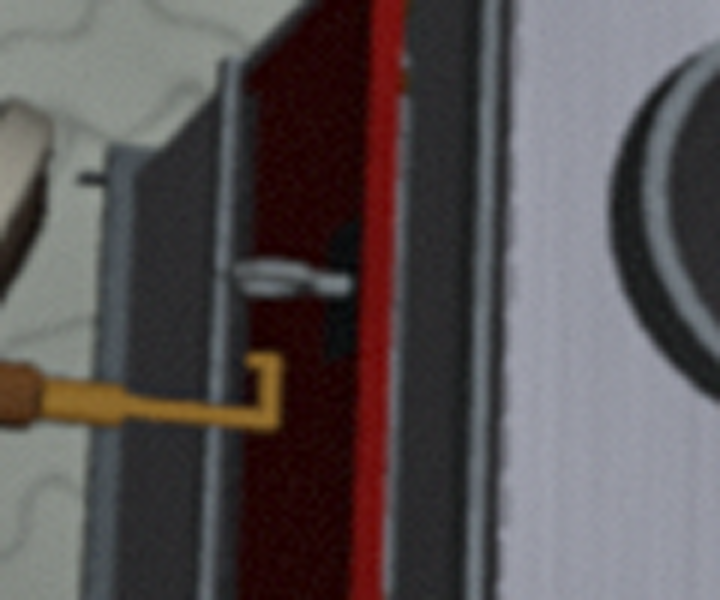

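View pics/wrist4.png

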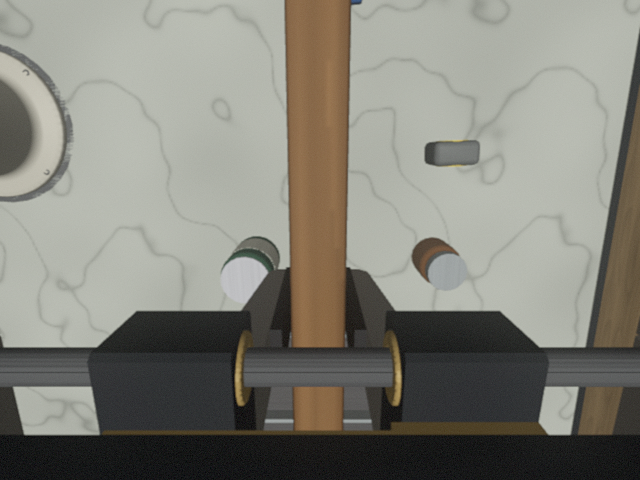

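```bash
python3 - <<'E'
from m import *
H=np.array([.4889,-.3253,.4213]);E=np.array([.534,-.3237,.421])
u=np.array([-.028,-1,0]);v=np.array([1,-.028,0])
for c,o in [('scene',(150,90)),('top',(400,190))]:
    f=arm.grab_frame(c)
    z=lambda p:tuple(np.round((np.array(proj(f,p))-o)*6,0))
    print(c,'rod corner',z(H-.011*v),'hook',z(H),'nibcorner',z(H+.011*v),'nib end',z(H+.011*v-.009*u),'front',z(H+.004*u))
    print('eye',z(E),'out',z(E-.018*u),'in',z(E+.018*u),'up',z(E+[0,0,.018]),'dn',z(E-[0,0,.018]),'dpx/mm v',np.array(z(E+.01*v))-z(E), 'dz',np.array(z(E+[0,0,.01]))-z(E),'du',np.array(z(E+.01*u))-z(E))
E
```

```text
scene rod corner (np.float64(376.0), np.float64(174.0)) hook (np.float64(359.0), np.float64(187.0)) nibcorner (np.float64(341.0), np.float64(201.0)) nib end (np.float64(359.0), np.float64(207.0)) front (np.float64(351.0), np.float64(184.0))
eye (np.float64(291.0), np.float64(246.0)) out (np.float64(328.0), np.float64(260.0)) in (np.float64(254.0), np.float64(232.0)) up (np.float64(284.0), np.float64(206.0)) dn (np.float64(297.0), np.float64(285.0)) dpx/mm v [-17.  13.] dz [ -4. -22.] du [-21.  -8.]
top rod corner (np.float64(268.0), np.float64(424.0)) hook (np.float64(269.0), np.float64(395.0)) nibcorner (np.float64(270.0), np.float64(366.0)) nib end (np.float64(246.0), np.float64(364.0)) front (np.float64(280.0), np.float64(396.0))
eye (np.float64(266.0), np.float64(277.0)) out (np.float64(218.0), np.float64(272.0)) in (np.float64(314.0), np.float64(282.0)) up (np.float64(280.0), np.float64(267.0)) dn (np.float64(253.0), np.float64(287.0)) dpx/mm v [  1. -26.] dz [ 8. -6.] du [27.  3.]
```

```bash
python3 - <<'E'
from m import *
f=arm.grab_frame('top'); z=f['range_z']
for r in range(234,241): print(r,np.round([z[r,c] for c in range(432,462)],3))
cv2.imwrite('pics/t5.png',cv2.resize(cv2.convertScaleAbs(f['img'][222:262,425:475],alpha=1.8),None,fx=14,fy=14,interpolation=cv2.INTER_NEAREST))
E
```

```text
234 [1.341 1.328 1.296 1.285 1.28  1.06  1.056 1.054 1.051 1.05  1.053 1.043
 1.046 1.049 1.042 1.043 1.047 1.044 1.046 1.12  1.11  1.1   1.085 1.079
 1.066 1.066 1.054 1.053 1.031 1.032]
235 [1.338 1.324 1.3   1.285 1.28  1.059 1.058 1.054 1.048 1.047 1.047 1.048
 1.043 1.048 1.042 1.044 1.047 1.046 1.043 1.049 1.054 1.064 1.061 1.076
 1.068 1.061 1.056 1.047 1.033 1.029]
236 [1.338 1.322 1.295 1.279 1.277 1.06  1.056 1.056 1.055 1.069 1.074 1.075
 1.076 1.07  1.045 1.046 1.046 1.046 1.046 1.048 1.053 1.056 1.059 1.057
 1.06  1.063 1.056 1.047 1.028 1.026]
237 [1.333 1.323 1.291 1.28  1.279 1.07  1.063 1.069 1.07  1.075 1.072 1.073
 1.069 1.072 1.07  1.07  1.064 1.062 1.051 1.052 1.056 1.06  1.056 1.057
 1.056 1.055 1.052 1.045 1.023 1.029]
238 [1.334 1.321 1.288 1.282 1.276 1.278 1.265 1.073 1.071 1.076 1.073 1.077
 1.072 1.072 1.07  1.069 1.067 1.067 1.06  1.059 1.062 1.057 1.06  1.057
 1.057 1.057 1.052 1.03  1.028 1.023]
239 [1.335 1.321 1.287 1.277 1.277 1.277 1.264 1.256 1.213 1.203 1.193 1.185
 1.18  1.171 1.156 1.147 1.14  1.134 1.121 1.114 1.105 1.098 1.08  1.072
 1.066 1.06  1.047 1.032 1.027 1.026]
240 [1.332 1.316 1.291 1.277 1.28  1.277 1.263 1.251 1.214 1.206 1.195 1.183
 1.177 1.165 1.159 1.148 1.144 1.133 1.125 1.118 1.105 1.096 1.083 1.075
 1.067 1.062 1.053 1.033 1.027 1.029]
```

View pics/t5.png

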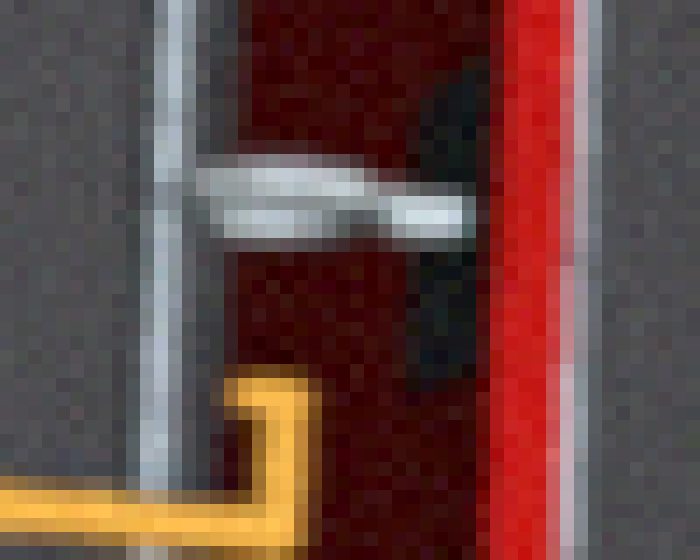

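jog_arm --targets '[{"offset":[-0.5,8,0],"spin":0,"jaw":255},{"offset":[-0.5,16,0],"spin":0,"jaw":255},{"offset":[-0.5,22,0],"spin":0,"jaw":255},{"offset":[-0.5,25,0],"spin":0,"jaw":255},{"offset":[-0.5,25,0],"spin":0,"jaw":255}]'

```text
clock: 9.7
tool_pos: [0.5099, -0.1122, 0.4019]
orientation: [-0.0, 0.717, 0.697, -0.0]
wrist_force: [-0.9, 1.0, -2.9]
gripper_width: 0.0241
```

```bash
python3 look.py 6
```

```text
t 9.7 p [ 0.5099 -0.1122  0.4019] F [-0.9046  0.953  -2.9295] M [-0.0453  0.0438 -0.0545] w 0.02405835534380966
scene hook [(array([ 0.5109, -0.3274,  0.4219]), 0.57), (array([ 0.53  , -0.3602,  0.4546]), 0.21)]
scene eye [(array([ 0.5369, -0.3257,  0.4235]), 0.67)]
top hook [(array([ 0.5166, -0.3299,  0.4234]), 0.78)]
top eye [(array([ 0.5358, -0.3285,  0.4214]), 0.82)]
```

View pics/scenez6.png

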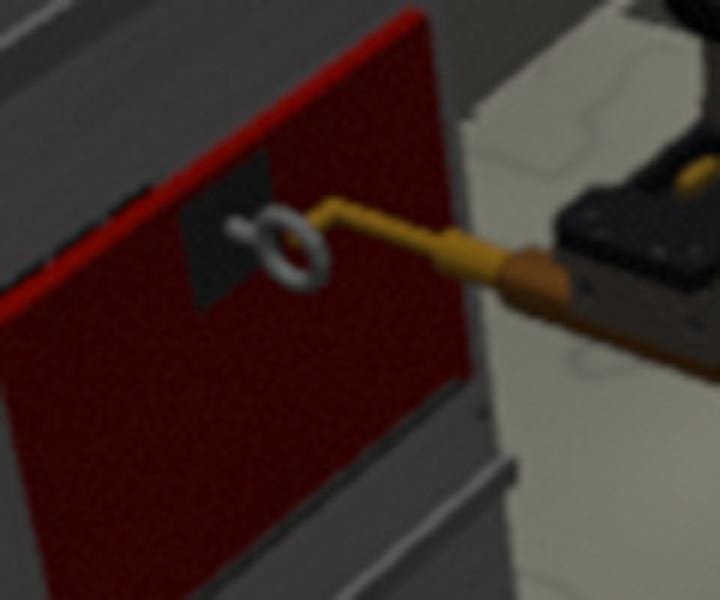

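The scene crop shows the peg tip just behind the ring opening at about (292,238), in line with the hole. I'll insert the remaining 20 mm.

jog_arm --targets '[{"offset":[0,4,0],"spin":0,"jaw":255},{"offset":[0,8,0],"spin":0,"jaw":255},{"offset":[0,10,0],"spin":0,"jaw":255}]'

```text
clock: 10.35
tool_pos: [0.5198, -0.1126, 0.4021]
orientation: [-0.0, 0.717, 0.697, 0.0]
wrist_force: [-0.8, -0.5, -2.3]
gripper_width: 0.0241
```

jog_arm --targets '[{"offset":[0,3,0],"spin":0,"jaw":255},{"offset":[0,6,0],"spin":0,"jaw":255},{"offset":[0,9,0],"spin":0,"jaw":255},{"offset":[0,9.5,0],"spin":0,"jaw":255},{"offset":[0,9.5,0],"spin":0,"jaw":255}]'

```text
clock: 10.85
tool_pos: [0.529, -0.1128, 0.4022]
orientation: [-0.0, 0.717, 0.697, -0.0]
wrist_force: [0.1, -0.1, -2.1]
gripper_width: 0.0241
```

```bash
python3 look.py 7
```

```text
t 10.85 p [ 0.529  -0.1128  0.4022] F [ 0.0932 -0.1444 -2.126 ] M [-0.0673  0.0555 -0.0532] w 0.024059259148897612
scene hook [(array([ 0.5338, -0.3281,  0.4278]), 0.98), (array([ 0.5286, -0.3591,  0.4508]), 0.32)]
scene eye [(array([ 0.5359, -0.3255,  0.4245]), 0.84)]
top hook [(array([ 0.5366, -0.3279,  0.423 ]), 0.91), (array([ 0.53  , -0.3597,  0.2723]), 0.2)]
top eye [(array([ 0.536 , -0.3287,  0.4201]), 0.72)]
```

View pics/scenez7.png

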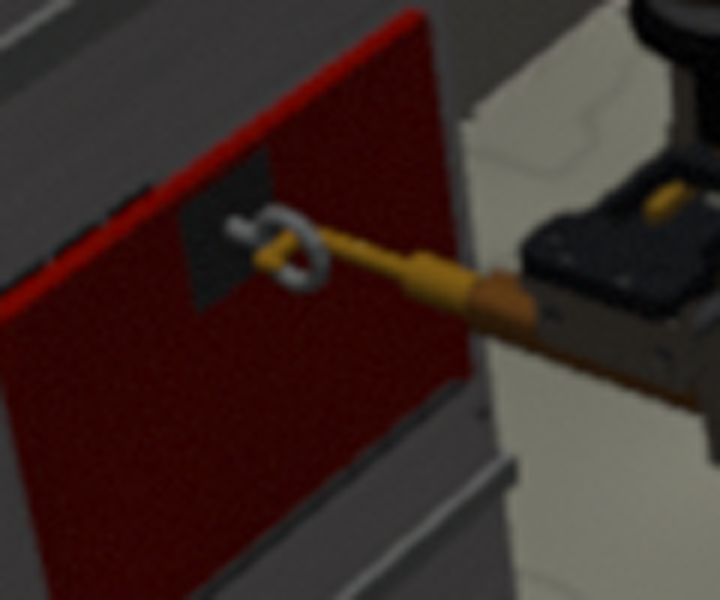

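View pics/topz7.png

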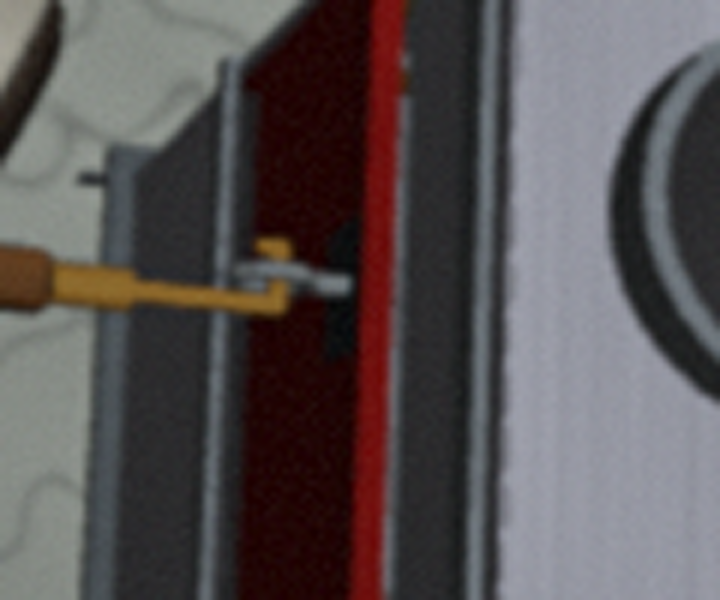

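```bash
cat > tr.py <<'E'
import numpy as np
def tcp(th,ph,L=222.):  # mm out/up relative: hinge
    o=34*np.cos(th)+150*np.sin(th)+L*np.cos(ph); u=150*np.cos(th)-34*np.sin(th)-L*np.sin(ph)-19
    return np.array([o,u])
ref=np.array([-112.8+358, 402.2-270.8]) # current TCP rel hinge (hinge y -.358)
def phi(th): return min(.85*th,.78)
if __name__=='__main__':
    for th in np.arange(0,1.3,.04):
        p=tcp(th,phi(th)); print(round(th,2),round(np.degrees(phi(th))),'off from ref x,z:',np.round([p[0]-ref[0],-(p[1]-ref[1])],1),'world y,z',np.round([p[0]-358,p[1]+270.8],0))
E
python3 tr.py
```

```text
0.0 0 off from ref x,z: [10.8  0.4] world y,z [-102.  402.]
0.04 2 off from ref x,z: [16.6  9.4] world y,z [-96. 393.]
0.08 4 off from ref x,z: [22.2 18.7] world y,z [-91. 384.]
0.12 6 off from ref x,z: [27.4 28.2] world y,z [-85. 374.]
0.16 8 off from ref x,z: [32.2 37.8] world y,z [-81. 364.]
0.2 10 off from ref x,z: [36.7 47.7] world y,z [-76. 354.]
0.24 12 off from ref x,z: [40.9 57.8] world y,z [-72. 344.]
0.28 14 off from ref x,z: [44.7 68. ] world y,z [-68. 334.]
0.32 16 off from ref x,z: [48.1 78.4] world y,z [-65. 324.]
0.36 18 off from ref x,z: [51.1 88.9] world y,z [-62. 313.]
0.4 19 off from ref x,z: [53.8 99.5] world y,z [-59. 303.]
0.44 21 off from ref x,z: [ 56.1 110.3] world y,z [-57. 292.]
0.48 23 off from ref x,z: [ 58.  121.1] world y,z [-55. 281.]
0.52 25 off from ref x,z: [ 59.5 132.1] world y,z [-53. 270.]
0.56 27 off from ref x,z: [ 60.6 143.1] world y,z [-52. 259.]
0.6 29 off from ref x,z: [ 61.3 154.2] world y,z [-51. 248.]
0.64 31 off from ref x,z: [ 61.6 165.3] world y,z [-51. 237.]
0.68 33 off from ref x,z: [ 61.5 176.4] world y,z [-51. 226.]
0.72 35 off f
[... 211 characters left out ...]
orld y,z [-56. 181.]
0.88 43 off from ref x,z: [ 54.8 232. ] world y,z [-58. 170.]
0.92 45 off from ref x,z: [ 52.6 242.7] world y,z [-60. 159.]
0.96 45 off from ref x,z: [ 55.  248.4] world y,z [-58. 154.]
1.0 45 off from ref x,z: [ 57.2 254.1] world y,z [-56. 148.]
1.04 45 off from ref x,z: [ 59.2 259.9] world y,z [-54. 142.]
1.08 45 off from ref x,z: [ 60.9 265.8] world y,z [-52. 136.]
1.12 45 off from ref x,z: [ 62.5 271.8] world y,z [-50. 130.]
1.16 45 off from ref x,z: [ 63.7 277.8] world y,z [-49. 124.]
1.2 45 off from ref x,z: [ 64.7 283.9] world y,z [-48. 118.]
1.24 45 off from ref x,z: [ 65.5 290. ] world y,z [-47. 112.]
1.28 45 off from ref x,z: [ 66.1 296.1] world y,z [-47. 106.]
```

jog_arm --targets '[{"offset":[5,0,0],"spin":0,"jaw":255},{"offset":[10,0,1],"spin":0,"jaw":255},{"offset":[13.5,0,5],"spin":0,"jaw":255},{"offset":[17,0,9.5],"spin":0,"jaw":255},{"offset":[19.5,0,14],"spin":0,"jaw":255},{"offset":[22,0,18.5],"spin":0,"jaw":255}]'

```text
clock: 11.8
tool_pos: [0.5296, -0.0907, 0.3835]
orientation: [0.0, 0.717, 0.697, -0.0]
wrist_force: [0.8, -1.9, -0.3]
gripper_width: 0.0237
```

```bash
python3 look.py 8
```

```text
t 11.8 p [ 0.5296 -0.0907  0.3835] F [ 0.7714 -1.8697 -0.3203] M [-0.7486  0.0374 -0.011 ] w 0.023657577798750145
scene hook [(array([ 0.5343, -0.3056,  0.4202]), 0.68)]
scene eye [(array([ 0.5346, -0.3113,  0.4179]), 0.63)]
top hook [(array([ 0.5355, -0.3078,  0.4141]), 0.72)]
top eye [(array([ 0.5356, -0.3142,  0.419 ]), 0.82)]
```

View pics/scene8.png

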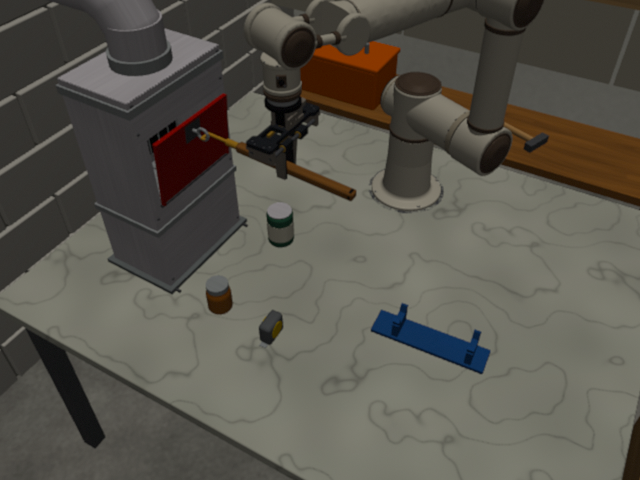

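jog_arm --targets '[{"offset":[5,0,9.5],"spin":0,"jaw":255},{"offset":[10,0,19],"spin":0,"jaw":255},{"offset":[14.5,0,29],"spin":0,"jaw":255},{"offset":[18.5,0,39],"spin":0,"jaw":255}]'

```text
clock: 12.55
tool_pos: [0.5299, -0.0718, 0.3436]
orientation: [-0.0, 0.717, 0.697, -0.0]
wrist_force: [0.3, -3.4, -0.4]
gripper_width: 0.024
```

```bash
python3 -c "
from m import *
wr()"
```

```text
t 12.55 p [ 0.5299 -0.0718  0.3436] F [ 0.3034 -3.3807 -0.3907] M [-0.8292  0.0503 -0.0474] w 0.02399142964158476
```

jog_arm --targets '[{"offset":[4,0,10],"spin":0,"jaw":255},{"offset":[7,0,20.5],"spin":0,"jaw":255},{"offset":[10,0,31],"spin":0,"jaw":255},{"offset":[13,0,41.5],"spin":0,"jaw":255},{"offset":[15,0,52.5],"spin":0,"jaw":255}]'

```text
clock: 13.05
tool_pos: [0.5305, -0.0571, 0.2915]
orientation: [0.0, 0.717, 0.697, 0.0]
wrist_force: [0.1, -2.7, 1.1]
gripper_width: 0.024
```

```bash
python3 look.py 9
```

```text
t 13.05 p [ 0.5305 -0.0571  0.2915] F [ 0.1462 -2.6731  1.1346] M [-0.8647 -0.002  -0.0016] w 0.02401019701873813
scene hook [(array([ 0.5365, -0.2572,  0.3915]), 0.96)]
scene eye [(array([ 0.5341, -0.2656,  0.3924]), 0.6)]
top hook [(array([ 0.5398, -0.2617,  0.3869]), 0.64)]
top eye [(array([ 0.5356, -0.2693,  0.395 ]), 0.87)]
```

View pics/scene9.png

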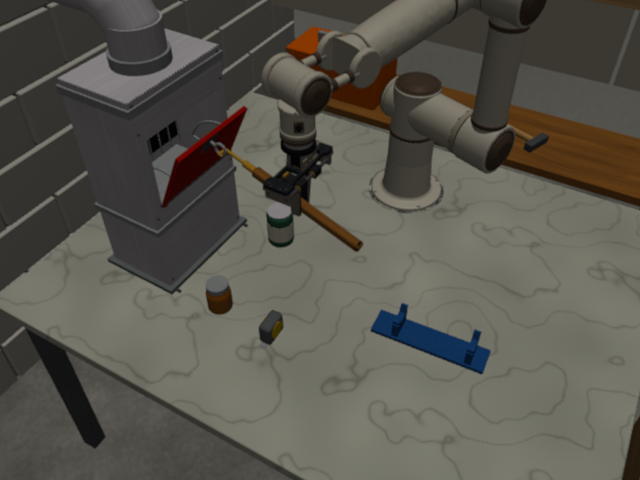

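jog_arm --targets '[{"offset":[1,0,5.5],"spin":0,"jaw":255},{"offset":[2,0,11],"spin":0,"jaw":255},{"offset":[3,0,19],"spin":0,"jaw":255},{"offset":[4,0,27],"spin":0,"jaw":255},{"offset":[4.5,0,35],"spin":0,"jaw":255},{"offset":[5,0,44],"spin":0,"jaw":255}]'

```text
clock: 14.0
tool_pos: [0.5307, -0.0523, 0.2475]
orientation: [0.0, 0.717, 0.697, 0.0]
wrist_force: [0.1, -2.3, 1.4]
gripper_width: 0.0239
```

jog_arm --targets '[{"offset":[0.3,0,5.5],"spin":0,"jaw":255},{"offset":[0.3,0,11],"spin":0,"jaw":255}]'

```text
clock: 14.2
tool_pos: [0.5306, -0.0519, 0.2367]
orientation: [-0.0, 0.717, 0.697, -0.0]
wrist_force: [1.0, -1.5, 0.5]
gripper_width: 0.024
```

jog_arm --targets '[{"offset":[0,0,4],"spin":0,"jaw":255},{"offset":[0,0,8],"spin":0,"jaw":255},{"offset":[0,0,11],"spin":0,"jaw":255}]'

```text
clock: 14.5
tool_pos: [0.5307, -0.052, 0.2261]
orientation: [0.0, 0.717, 0.697, 0.0]
wrist_force: [-1.0, -1.8, 1.9]
gripper_width: 0.0238
```

jog_arm --targets '[{"offset":[0,0,4],"spin":0,"jaw":255},{"offset":[-0.2,0,8],"spin":0,"jaw":255},{"offset":[-0.5,0,11],"spin":0,"jaw":255}]'

```text
clock: 14.8
tool_pos: [0.5306, -0.0525, 0.2149]
orientation: [-0.0, 0.717, 0.697, -0.0]
wrist_force: [0.2, -2.2, 1.8]
gripper_width: 0.0238
```

```bash
python3 -c "
from m import *
wr()"
```

```text
t 14.8 p [ 0.5306 -0.0525  0.2149] F [ 0.2253 -2.2099  1.7824] M [-0.8133  0.0951  0.0523] w 0.023757550910763488
```

jog_arm --targets '[{"offset":[-0.3,0,4],"spin":0,"jaw":255},{"offset":[-0.6,0,8],"spin":0,"jaw":255},{"offset":[-1,0,11],"spin":0,"jaw":255}]'

```text
clock: 15.1
tool_pos: [0.5305, -0.0535, 0.2038]
orientation: [-0.0, 0.717, 0.697, -0.0]
wrist_force: [0.1, -2.2, 1.9]
gripper_width: 0.0237
```

jog_arm --targets '[{"offset":[-0.5,0,4],"spin":0,"jaw":255},{"offset":[-0.9,0,8],"spin":0,"jaw":255},{"offset":[-1.3,0,11],"spin":0,"jaw":255}]'

```text
clock: 15.4
tool_pos: [0.5305, -0.0548, 0.1928]
orientation: [-0.0, 0.717, 0.697, -0.0]
wrist_force: [-0.3, -1.9, 1.4]
gripper_width: 0.0238
```

jog_arm --targets '[{"offset":[-0.6,0,4],"spin":0,"jaw":255},{"offset":[-1.2,0,8],"spin":0,"jaw":255},{"offset":[-1.7,0,11],"spin":0,"jaw":255}]'

```text
clock: 15.7
tool_pos: [0.5304, -0.0565, 0.1818]
orientation: [-0.0, 0.717, 0.697, -0.0]
wrist_force: [0.9, -1.2, 2.5]
gripper_width: 0.0238
```

```bash
python3 look.py 10
```

```text
t 15.7 p [ 0.5304 -0.0565  0.1818] F [ 0.9394 -1.1554  2.4522] M [-0.8329  0.0482 -0.0173] w 0.02379965155827159
scene hook [(array([ 0.5347, -0.2209,  0.3484]), 0.79)]
scene eye [(array([ 0.5368, -0.2274,  0.348 ]), 0.71)]
top hook [(array([ 0.5341, -0.2246,  0.344 ]), 0.91)]
top eye [(array([ 0.5386, -0.2276,  0.3522]), 0.93)]
```

View pics/scene10.png

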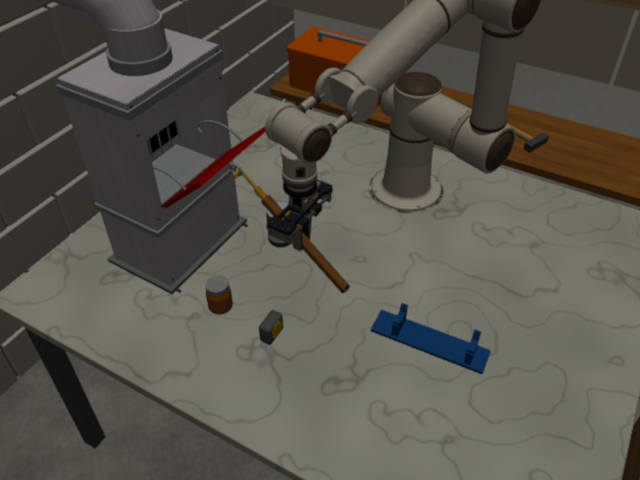

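jog_arm --targets '[{"offset":[-0.8,0,4],"spin":0,"jaw":255},{"offset":[-1.5,0,8],"spin":0,"jaw":255},{"offset":[-2,0,11],"spin":0,"jaw":255}]'

```text
clock: 16.35
tool_pos: [0.5304, -0.0586, 0.1709]
orientation: [-0.0, 0.717, 0.697, -0.0]
wrist_force: [0.3, -2.6, 2.0]
gripper_width: 0.0241
```

jog_arm --targets '[{"offset":[-0.8,0,4],"spin":0,"jaw":255},{"offset":[-1.5,0,8],"spin":0,"jaw":255},{"offset":[-2.2,0,10.7],"spin":0,"jaw":255}]'

```text
clock: 16.65
tool_pos: [0.5303, -0.0607, 0.16]
orientation: [-0.0, 0.717, 0.697, -0.0]
wrist_force: [0.5, -1.6, 2.1]
gripper_width: 0.0237
```

```bash
python3 -c "
from m import *
wr()"
```

```text
t 16.65 p [ 0.5303 -0.0607  0.16  ] F [ 0.5458 -1.6467  2.1092] M [-0.8289  0.0352  0.028 ] w 0.023662931271038887
```

jog_arm --targets '[{"offset":[0.8,0,1.9],"spin":0,"jaw":255},{"offset":[1.6,0,3.8],"spin":0,"jaw":255},{"offset":[2.4,0,5.7],"spin":0,"jaw":255}]'

```text
clock: 16.95
tool_pos: [0.5305, -0.0584, 0.1547]
orientation: [0.0, 0.717, 0.697, -0.0]
wrist_force: [0.6, -3.7, 1.6]
gripper_width: 0.0239
```

jog_arm --targets '[{"offset":[0.8,0,1.9],"spin":0,"jaw":255},{"offset":[1.5,0,3.8],"spin":0,"jaw":255},{"offset":[2.2,0,5.7],"spin":0,"jaw":255}]'

```text
clock: 17.25
tool_pos: [0.5305, -0.0562, 0.149]
orientation: [0.0, 0.717, 0.697, -0.0]
wrist_force: [0.5, -5.1, 2.0]
gripper_width: 0.0237
```

```bash
python3 -c "
from m import *
wr()"
```

```text
t 17.25 p [ 0.5305 -0.0562  0.149 ] F [ 0.5248 -5.1104  1.9697] M [-0.8469  0.0131  0.0139] w 0.023741957797388916
```

jog_arm --targets '[{"offset":[0.7,0,1.9],"spin":0,"jaw":255},{"offset":[1.3,0,3.8],"spin":0,"jaw":255},{"offset":[2,0,5.8],"spin":0,"jaw":255}]'

```text
clock: 17.55
tool_pos: [0.5313, -0.0552, 0.1441]
orientation: [0.001, 0.717, 0.697, -0.0]
wrist_force: [-0.1, -8.0, 4.6]
gripper_width: 0.0237
```

jog_arm --targets '[{"offset":[0.6,0,2],"spin":0,"jaw":255},{"offset":[1.2,0,4],"spin":0,"jaw":255},{"offset":[1.7,0,5.9],"spin":0,"jaw":255}]'

```text
clock: 17.85
tool_pos: [0.5316, -0.0539, 0.1386]
orientation: [0.002, 0.717, 0.697, -0.0]
wrist_force: [-0.3, -7.5, 5.9]
gripper_width: 0.0238
```

```bash
python3 look.py 11
```

```text
t 17.85 p [ 0.5316 -0.0539  0.1386] F [-0.2645 -7.5472  5.8549] M [-1.5401  0.0344 -0.1514] w 0.023758563560887118
scene hook [(array([ 0.5366, -0.2109,  0.3156]), 0.93)]
scene eye [(array([ 0.5376, -0.2132,  0.318 ]), 0.95)]
top hook [(array([ 0.5385, -0.2125,  0.3106]), 0.76)]
top eye [(array([ 0.5378, -0.214 ,  0.3173]), 0.62)]
```

View pics/scene11.png

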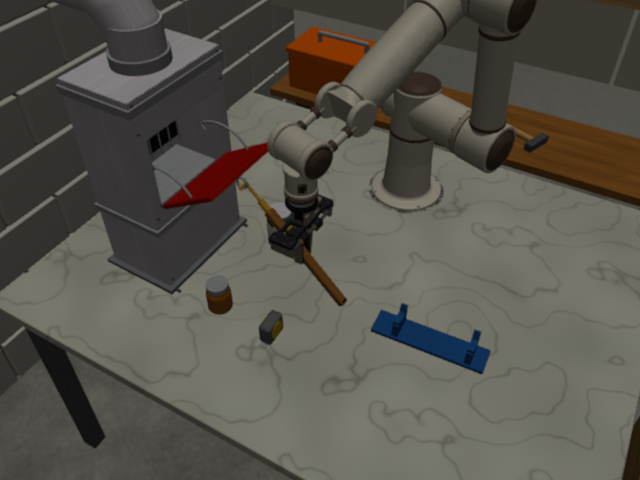

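```bash
python3 -c "
from tr import *
a=tcp(1.08,.78)
for th,ph in [(1.1,.775),(1.12,.77),(1.14,.765),(1.16,.76),(1.18,.755),(1.2,.75),(1.22,.745),(1.26,.735)]:
    p=tcp(th,ph); print(th,np.round([p[0]-a[0],-(p[1]-a[1])],1), 'tail z',p[1]+270.8+19-170*np.sin(ph)-7)
"
```

```text
1.1 [1.6 2.2] tail z 27.24966643587925
1.12 [3.1 4.4] tail z 25.663938365581814
1.14 [4.5 6.6] tail z 24.071133288960368
1.16 [5.9 8.8] tail z 22.472417229364822
1.18 [ 7.2 11. ] tail z 20.868961119437245
1.2 [ 8.4 13.2] tail z 19.261940319468394
1.22 [ 9.6 15.5] tail z 17.65253413391855
1.26 [11.8 20. ] tail z 14.431299632607619
```

jog_arm --targets '[{"offset":[0.7,0,1.3],"spin":0,"jaw":255},{"offset":[1.5,0,2.3],"spin":0,"jaw":255}]'

```text
clock: 18.4
tool_pos: [0.5311, -0.0516, 0.1356]
orientation: [0.001, 0.717, 0.697, -0.0]
wrist_force: [0.1, -5.8, 3.1]
gripper_width: 0.0237
```

jog_arm --targets '[{"offset":[0.7,0,1.1],"spin":0,"jaw":255},{"offset":[1.4,0,2.2],"spin":0,"jaw":255}]'

```text
clock: 18.6
tool_pos: [0.531, -0.0501, 0.1332]
orientation: [0.001, 0.717, 0.697, -0.0]
wrist_force: [1.2, -6.3, 1.7]
gripper_width: 0.0238
```

jog_arm --targets '[{"offset":[0.7,0,1.1],"spin":0,"jaw":255},{"offset":[1.4,0,2.2],"spin":0,"jaw":255}]'

```text
clock: 18.8
tool_pos: [0.5307, -0.0484, 0.1306]
orientation: [0.0, 0.717, 0.697, -0.0]
wrist_force: [0.4, -6.6, 1.1]
gripper_width: 0.0238
```

```bash
python3 -c "
from m import *
wr()
for c in ['scene','top']:
    f=arm.grab_frame(c); print([ (l,np.array(d['xyz'])) for l in ['hook','eye','flap_top'] for d in arm.tip_of(c,l)[:1]])
"
```

```text
t 18.8 p [ 0.5307 -0.0484  0.1306] F [ 0.3735 -6.596   1.1413] M [-0.6268  0.0389  0.005 ] w 0.02383571701595937
[('eye', array([ 0.5382, -0.2057,  0.3081])), ('flap_top', array([ 0.5346, -0.1967,  0.3493]))]
[('hook', array([ 0.5407, -0.2106,  0.3022])), ('eye', array([ 0.54  , -0.214 ,  0.3068])), ('flap_top', array([ 0.5364, -0.1956,  0.3561]))]
```

jog_arm --targets '[{"offset":[0.5,0,1],"spin":0,"jaw":255},{"offset":[1,0,2],"spin":0,"jaw":255}]'

```text
clock: 19.4
tool_pos: [0.5309, -0.0479, 0.1288]
orientation: [0.001, 0.717, 0.697, -0.0]
wrist_force: [0.4, -7.6, 2.7]
gripper_width: 0.0238
```

jog_arm --targets '[{"offset":[0.2,0,1],"spin":0,"jaw":255},{"offset":[0.4,0,2],"spin":0,"jaw":255}]'

```text
clock: 19.6
tool_pos: [0.531, -0.0475, 0.1269]
orientation: [0.001, 0.717, 0.697, -0.0]
wrist_force: [0.1, -7.7, 2.1]
gripper_width: 0.0239
```

```bash
python3 -c "
from m import *
wr()"
```

```text
t 19.6 p [ 0.531  -0.0475  0.1269] F [ 0.0863 -7.7219  2.1033] M [-0.9178  0.0603 -0.0389] w 0.023940389886343973
```

```bash
cat > ang.py <<'E'
from m import *
def ang():
    for c in ['scene','top']:
        f=arm.grab_frame(c); d=arm.trace(c,'flap')
        if not d: continue
        img=f['img'].astype(int); red=(img[...,2]>80)&(img[...,1]<40)&(img[...,0]<40)
        P,u,v=cloud(f,d[0]['mask']&(img[...,2]>1.8*img[...,1]+15)); P=P[(P[:,2]>.27)&(P[:,1]<-.15)&(P[:,1]>-.36)]
        Y=P[:,1]+.028*(P[:,0]-.534)
        # plane fit line z(y) robust
        for _ in range(4):
            k=np.polyfit(Y,P[:,2],1); r=abs(P[:,2]-np.polyval(k,Y)); m=r<max(.004,np.median(r)*2.5); P,Y=P[m],Y[m]
        print(c,len(P),'theta',round(np.pi/2-np.arctan(k[0]),3),[ (l,np.array(q['xyz'])) for l in ['eye','flap_top','hook'] for q in arm.tip_of(c,l)[:1]])
ang(); wr()
E
python3 ang.py
```

```text
scene 2551 theta 1.133 [('eye', array([ 0.5382, -0.2086,  0.3026])), ('flap_top', array([ 0.5366, -0.1957,  0.347 ])), ('hook', array([ 0.5378, -0.2016,  0.3022]))]
top 5385 theta 1.132 [('eye', array([ 0.5383, -0.2106,  0.3043])), ('flap_top', array([ 0.5374, -0.1944,  0.3524])), ('hook', array([ 0.5357, -0.2073,  0.2972]))]
t 20.1 p [ 0.5309 -0.0475  0.1268] F [ 0.2245 -7.7824  2.056 ] M [-0.9062  0.0668  0.0336] w 0.023422483066939143
```

jog_arm --targets '[{"offset":[0.3,0,1.2],"spin":0,"jaw":255},{"offset":[0.6,0,2.4],"spin":0,"jaw":255}]'

```text
clock: 20.3
tool_pos: [0.5311, -0.0471, 0.1246]
orientation: [0.001, 0.717, 0.697, -0.0]
wrist_force: [0.1, -8.5, 1.9]
gripper_width: 0.0237
```

```bash
python3 ang.py
```

```text
top 5425 theta 1.148 [('eye', array([ 0.5358, -0.2132,  0.3023])), ('flap_top', array([ 0.536 , -0.1932,  0.348 ])), ('hook', array([ 0.536 , -0.2049,  0.2949]))]
t 20.65 p [ 0.531  -0.0469  0.1244] F [-0.0551 -7.2192  1.8066] M [-0.879   0.026  -0.0048] w 0.023742915811151896
```

jog_arm --targets '[{"offset":[0.3,0,1.2],"spin":0,"jaw":255},{"offset":[0.6,0,2.4],"spin":0,"jaw":255}]'

```text
clock: 20.85
tool_pos: [0.5315, -0.0471, 0.1226]
orientation: [0.002, 0.717, 0.697, -0.0]
wrist_force: [-0.4, -10.5, 5.1]
gripper_width: 0.0236
```

jog_arm --targets '[{"offset":[0.3,0,1.2],"spin":0,"jaw":255},{"offset":[0.5,0,2.2],"spin":0,"jaw":255}]'

```text
clock: 21.05
tool_pos: [0.5322, -0.0476, 0.1214]
orientation: [0.003, 0.717, 0.697, -0.0]
wrist_force: [-1.6, -12.2, 7.8]
gripper_width: 0.0236
```

```bash
python3 ang.py
```

```text
scene 2713 theta 1.162 [('eye', array([ 0.536 , -0.2095,  0.2984])), ('flap_top', array([ 0.5343, -0.193 ,  0.344 ])), ('hook', array([ 0.5351, -0.2056,  0.2941]))]
top 5451 theta 1.159 [('eye', array([ 0.5362, -0.2093,  0.3012])), ('flap_top', array([ 0.5417, -0.1912,  0.345 ])), ('hook', array([ 0.5387, -0.205 ,  0.2927]))]
t 21.55 p [ 0.5322 -0.0475  0.1214] F [ -1.0645 -11.7252   8.4755] M [-1.7616  0.0357 -0.1816] w 0.0238222743749461
```

jog_arm --targets '[{"offset":[-1,0,-2],"spin":0,"jaw":255},{"offset":[-2,0,-4],"spin":0,"jaw":255},{"offset":[-3,0,-6],"spin":0,"jaw":255}]'

```text
clock: 21.85
tool_pos: [0.5307, -0.0481, 0.1257]
orientation: [-0.0, 0.717, 0.697, 0.0]
wrist_force: [-0.6, -3.1, 1.3]
gripper_width: 0.0235
```

```bash
python3 ang.py
```

```text
scene 2564 theta 1.137 [('eye', array([ 0.5388, -0.2065,  0.2996])), ('flap_top', array([ 0.5372, -0.1943,  0.3475])), ('hook', array([ 0.5348, -0.2054,  0.2997]))]
t 22.2 p [ 0.5308 -0.048   0.1257] F [-0.4469 -4.011   2.3867] M [-0.9492  0.0489 -0.0075] w 0.024192742620620475
```

jog_arm --targets '[{"offset":[-1,0,-2],"spin":0,"jaw":255},{"offset":[-2,0,-4],"spin":0,"jaw":255},{"offset":[-3,0,-5],"spin":0,"jaw":255}]'

```text
clock: 22.5
tool_pos: [0.5302, -0.0501, 0.1303]
orientation: [-0.001, 0.717, 0.697, 0.0]
wrist_force: [0.2, 0.3, -0.2]
gripper_width: 0.0236
```

```bash
python3 ang.py
```

```text
scene 2362 theta 1.107 [('eye', array([ 0.5385, -0.2064,  0.3092])), ('flap_top', array([ 0.537 , -0.1965,  0.3547])), ('hook', array([ 0.5383, -0.2076,  0.3027]))]
top 5272 theta 1.101 [('eye', array([ 0.5359, -0.2126,  0.3068])), ('flap_top', array([ 0.5376, -0.2003,  0.3573])), ('hook', array([ 0.5384, -0.213 ,  0.3022]))]
t 23.0 p [ 0.5304 -0.0508  0.1304] F [ 0.4073  0.5178 -1.8978] M [-0.2293  0.0682 -0.0211] w 0.02349342424187429
```

jog_arm --targets '[{"offset":[-1,0,-1],"spin":0,"jaw":255},{"offset":[-2.5,0,-2.5],"spin":0,"jaw":255},{"offset":[-2.5,0,-2.5],"spin":0,"jaw":255}]'

```text
clock: 23.3
tool_pos: [0.5306, -0.0537, 0.1333]
orientation: [0.0, 0.717, 0.697, 0.0]
wrist_force: [0.2, -0.5, -2.4]
gripper_width: 0.0241
```

```bash
python3 ang.py; python3 look.py 12;  python3 -c "
import cv2
a=cv2.imread('pics/scene12.png')[110:250,140:320]; cv2.imwrite('pics/s12z.png',cv2.resize(a,None,fx=4,fy=4,interpolation=cv2.INTER_CUBIC))"
```

```text
scene 2349 theta 1.102 [('eye', array([ 0.5371, -0.2079,  0.3089])), ('flap_top', array([ 0.5393, -0.2015,  0.3547])), ('hook', array([ 0.5365, -0.2098,  0.3094]))]
top 5301 theta 1.098 [('eye', array([ 0.5374, -0.2116,  0.3097])), ('flap_top', array([ 0.5358, -0.1984,  0.3558])), ('hook', array([ 0.5393, -0.2128,  0.305 ]))]
t 23.8 p [ 0.5306 -0.0535  0.1332] F [-0.0555  0.2828 -1.9114] M [-0.0163  0.0375 -0.0147] w 0.023657413104590925
t 23.8 p [ 0.5306 -0.0535  0.1332] F [-0.0555  0.2828 -1.9114] M [-0.0163  0.0375 -0.0147] w 0.023657413104590925
scene hook [(array([ 0.5352, -0.2104,  0.307 ]), 0.78), (array([ 0.6759, -0.0557, -0.001 ]), 0.46)]
scene eye [(array([ 0.5378, -0.2067,  0.3059]), 0.84)]
top hook [(array([ 0.5389, -0.2128,  0.3023]), 0.92)]
top eye [(array([ 0.5381, -0.2159,  0.3077]), 0.86), (array([0.5117, 0.2896, 0.066 ]), 0.49)]
```

View pics/s12z.png

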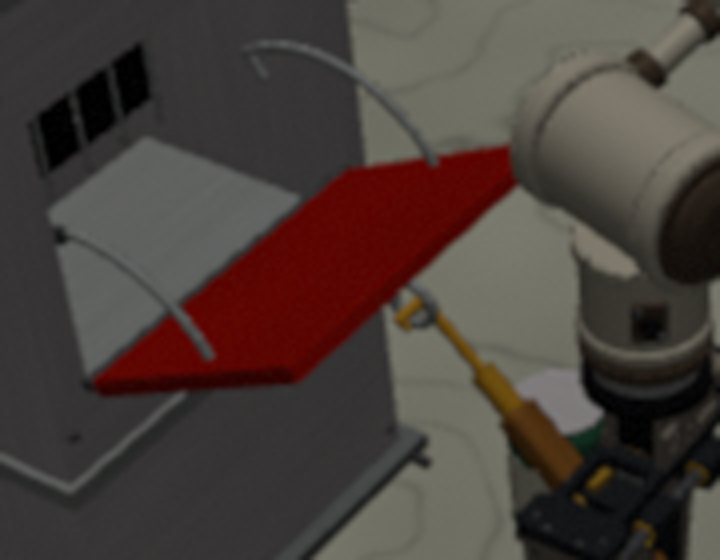

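jog_arm --targets '[{"offset":[-1.8,0,-1.8],"spin":0,"jaw":255},{"offset":[-3.5,0,-3.5],"spin":0,"jaw":255},{"offset":[-3.5,0,-3.5],"spin":0,"jaw":255}]'

```text
clock: 24.45
tool_pos: [0.5308, -0.0574, 0.1372]
orientation: [0.0, 0.717, 0.697, 0.0]
wrist_force: [0.3, 1.5, -2.7]
gripper_width: 0.0241
```

```bash
cat > zoom.py <<'E'
from m import *
import sys
n=sys.argv[1]; wr()
f=snap('scene','scene%s.png'%n)
E=np.array([.536,-.2088,.3077]); u,v=map(int,proj(f,E)); print(u,v)
a=f['img'][v-25:v+25,u-35:u+35]; cv2.imwrite('pics/z%s.png'%n,cv2.convertScaleAbs(cv2.resize(a,None,fx=10,fy=10,interpolation=cv2.INTER_CUBIC),alpha=1.6))
f=snap('top','top%s.png'%n); u,v=map(int,proj(f,E)); print(u,v)
a=f['img'][v-25:v+25,u-35:u+35]; cv2.imwrite('pics/zt%s.png'%n,cv2.convertScaleAbs(cv2.resize(a,None,fx=10,fy=10,interpolation=cv2.INTER_CUBIC),alpha=1.6))
E
python3 zoom.py 13
```

```text
t 24.45 p [ 0.5308 -0.0574  0.1372] F [ 0.2631  1.4719 -2.7437] M [-0.0219  0.0443  0.0174] w 0.02414476717025822
243 185
385 241
```

View pics/z13.png

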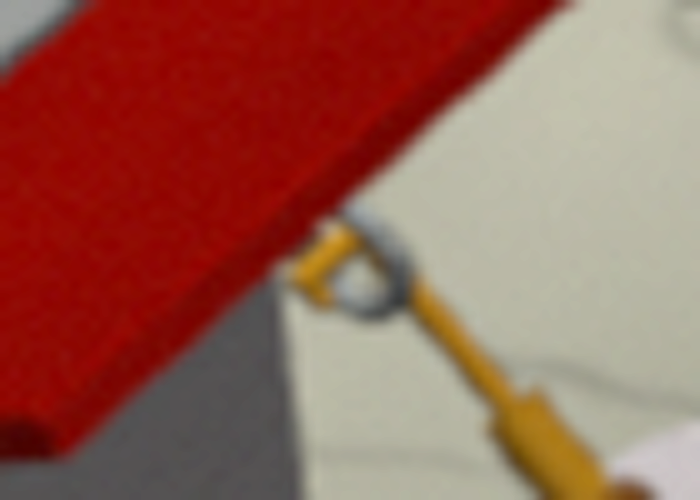

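View pics/zt13.png

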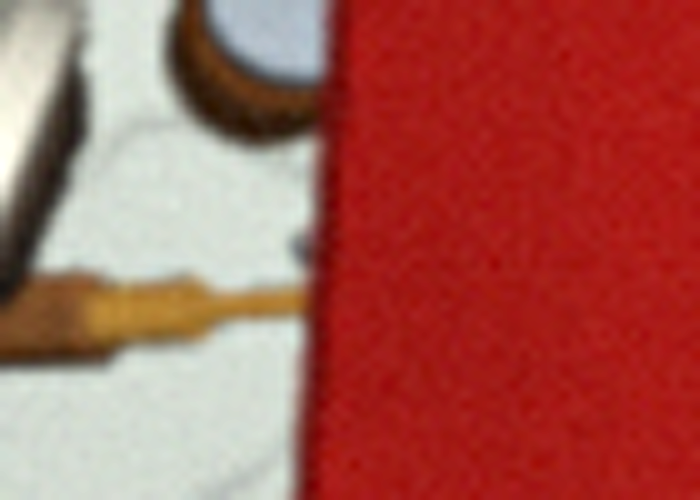

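```bash
cat > ov.py <<'E'
from m import *
import sys
n=sys.argv[1]; th=float(sys.argv[2]); hy,hz,phd=map(float,sys.argv[3:6]); 
f=arm.grab_frame('scene'); E0=np.array([.536,-.2088,.3077]); u0,v0=map(int,proj(f,E0))
img=cv2.convertScaleAbs(cv2.resize(f['img'][v0-25:v0+25,u0-35:u0+35],None,fx=10,fy=10,interpolation=cv2.INTER_CUBIC),alpha=1.6)
z=lambda p:tuple(int(round(x)) for x in ((np.array(proj(f,p))-[u0-35,v0-25])*10+4.5))
E=np.array([.535,-.358+.034*np.cos(th)+.150*np.sin(th),.2705+.150*np.cos(th)-.034*np.sin(th)]); print(E)
for r in (.011,.018):
    pts=[z(E+r*np.array([0,np.cos(a),np.sin(a)])) for a in np.linspace(0,2*np.pi,60)]
    cv2.polylines(img,[np.array(pts)],True,(255,0,0),1)
H=np.array([.5355,hy,hz]); ph=np.radians(phd); d=np.array([0,np.cos(ph),-np.sin(ph)])
v=np.array([1,-.028,0])
for a,b in [(H-.011*v,H+.011*v),(H+.011*v,H+.011*v+.009*d),(H-.011*v,H-.011*v+.08*d)]: cv2.line(img,z(a),z(b),(0,255,0),1)
cv2.imwrite('pics/ov%s.png'%n,img)
E
python3 ov.py 13 1.103 -.2098 .3066 44.5
```

```text
[ 0.535  -0.2088  0.3078]
```

View pics/ov13.png

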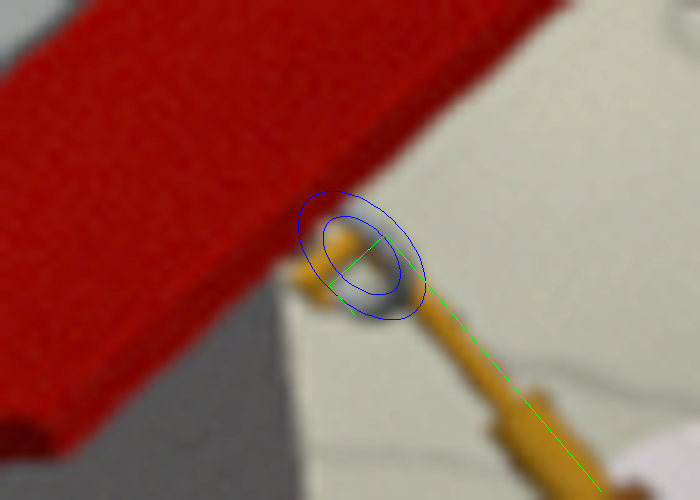

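jog_arm --targets '[{"offset":[0.8,0,0.8],"spin":0,"jaw":255},{"offset":[0.8,-3,0.8],"spin":0,"jaw":255},{"offset":[0.8,-6,0.8],"spin":0,"jaw":255},{"offset":[0.8,-9,0.8],"spin":0,"jaw":255}]'

```text
clock: 25.0
tool_pos: [0.5211, -0.0559, 0.1358]
orientation: [-0.0, 0.717, 0.697, -0.0]
wrist_force: [-0.1, -1.0, -2.8]
gripper_width: 0.0235
```

```bash
python3 ov.py 14 1.103 -.2098 .3066 44.5; python3 -c "
from m import *
wr()"
```

```text
[ 0.535  -0.2088  0.3078]
t 25.05 p [ 0.5208 -0.0558  0.1358] F [ 0.5875 -0.4123 -1.7002] M [-0.0641  0.0518 -0.0122] w 0.023919654560176307
```

View pics/ov14.png

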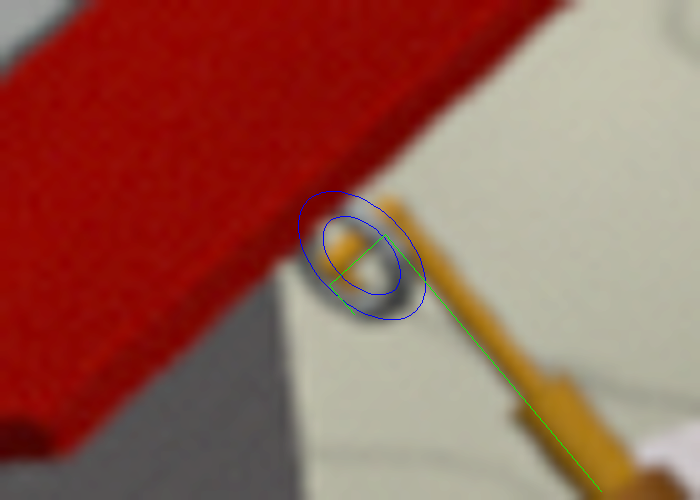

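jog_arm --targets '[{"offset":[0,-3,0],"spin":0,"jaw":255},{"offset":[0,-6,0],"spin":0,"jaw":255},{"offset":[0,-9,0],"spin":0,"jaw":255}]'

```text
clock: 25.35
tool_pos: [0.5123, -0.0557, 0.136]
orientation: [0.0, 0.717, 0.697, 0.0]
wrist_force: [-0.5, -0.1, -2.7]
gripper_width: 0.024
```

jog_arm --targets '[{"offset":[0,-4,0],"spin":0,"jaw":255},{"offset":[0,-8,0],"spin":0,"jaw":255},{"offset":[0,-14,0],"spin":0,"jaw":255},{"offset":[0,-22,0],"spin":0,"jaw":255},{"offset":[0,-22,0],"spin":0,"jaw":255}]'

```text
clock: 25.85
tool_pos: [0.4895, -0.0549, 0.1358]
orientation: [-0.0, 0.717, 0.697, -0.0]
wrist_force: [-0.1, -0.1, -2.2]
gripper_width: 0.0236
```

```bash
python3 ov.py 15 1.103 -.2098 .3066 44.5; python3 ang.py
```

```text
[ 0.535  -0.2088  0.3078]
scene 2377 theta 1.102 [('eye', array([ 0.5364, -0.2078,  0.3098])), ('hook', array([ 0.4929, -0.2106,  0.3098]))]
top 5261 theta 1.099 [('eye', array([ 0.5383, -0.2136,  0.3101])), ('flap_top', array([ 0.5375, -0.1938,  0.3547])), ('hook', array([ 0.4989, -0.2151,  0.3081]))]
t 26.4 p [ 0.4906 -0.0551  0.1359] F [ 0.4676  0.2629 -1.4144] M [-0.1048  0.0694  0.0505] w 0.02368982751039045
```

View pics/ov15.png

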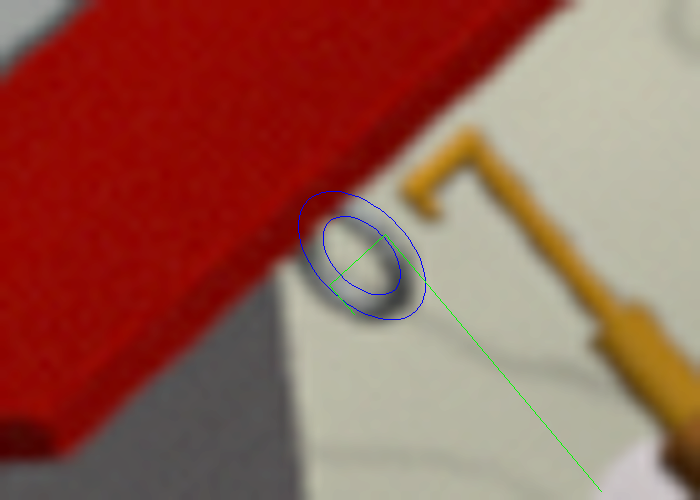

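jog_arm --targets '[{"offset":[4,0,8],"spin":0,"jaw":255},{"offset":[4,0,16],"spin":0,"jaw":255},{"offset":[4,0,24],"spin":0,"jaw":255},{"offset":[4,0,32],"spin":0,"jaw":255},{"offset":[4,0,40],"spin":0,"jaw":255}]'

```text
clock: 26.9
tool_pos: [0.4916, -0.0521, 0.0963]
orientation: [0.001, 0.717, 0.697, -0.0]
wrist_force: [-0.3, -3.7, 4.8]
gripper_width: 0.0235
```

```bash
python3 -c "
from m import *
wr(); snap('scene','scene16.png')"
```

```text
t 26.9 p [ 0.4916 -0.0521  0.0963] F [-0.2935 -3.7225  4.7871] M [-0.302   0.1576  0.0292] w 0.023465791297913
```

View pics/scene16.png

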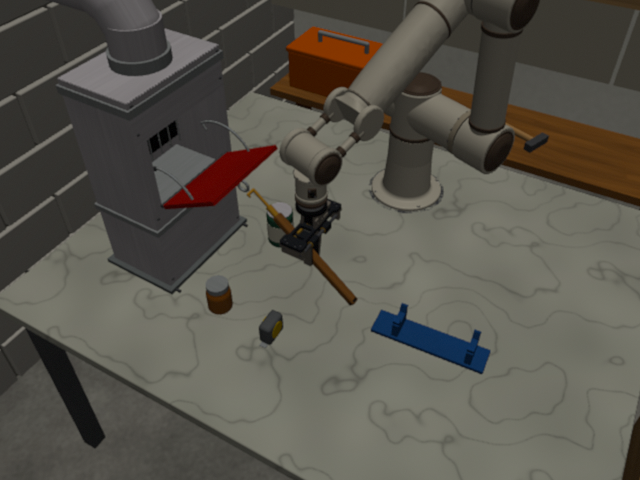

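jog_arm --targets '[{"offset":[0,0,10],"spin":0,"jaw":255},{"offset":[0,0,20],"spin":0,"jaw":255},{"offset":[0,0,30],"spin":0,"jaw":255},{"offset":[0,0,40],"spin":0,"jaw":255},{"offset":[0,0,50],"spin":0,"jaw":255},{"offset":[0,0,60],"spin":0,"jaw":255}]'

```text
clock: 27.55
tool_pos: [0.4901, -0.0508, 0.0346]
orientation: [-0.001, 0.717, 0.697, -0.0]
wrist_force: [-0.6, -0.6, -0.1]
gripper_width: 0.0239
```

jog_arm --targets '[{"offset":[0,0,7],"spin":0,"jaw":255},{"offset":[0,0,14],"spin":0,"jaw":255},{"offset":[0,0,20],"spin":0,"jaw":255},{"offset":[0,0,25],"spin":0,"jaw":255}]'

```text
clock: 27.95
tool_pos: [0.4905, -0.051, 0.0104]
orientation: [-0.0, 0.717, 0.697, -0.0]
wrist_force: [-0.2, -0.6, 0.5]
gripper_width: 0.0238
```

```bash
python3 -c "
from m import *
wr(); snap('scene','scene17.png')"
```

```text
t 27.95 p [ 0.4905 -0.051   0.0104] F [-0.167  -0.5599  0.4609] M [ 0.0655  0.1008 -0.0315] w 0.023846485835759233
```

View pics/scene17.png

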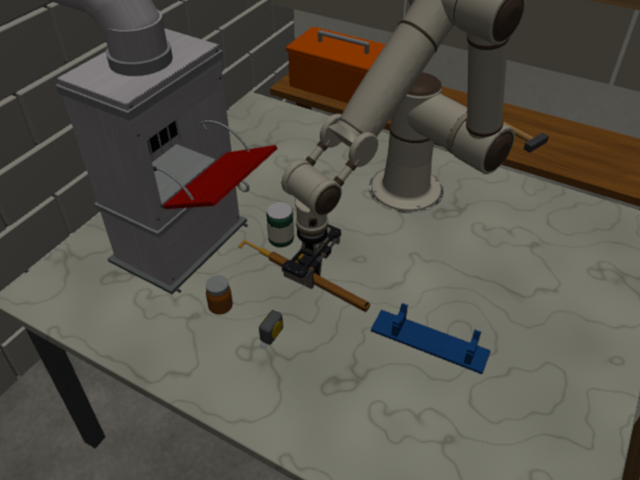

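jog_arm --targets '[{"offset":[0,0,3],"spin":0,"jaw":255},{"offset":[0,0,5],"spin":0,"jaw":255},{"offset":[0,0,5],"spin":0,"jaw":255}]'

```text
clock: 28.3
tool_pos: [0.4906, -0.0511, 0.0058]
orientation: [-0.0, 0.717, 0.697, 0.0]
wrist_force: [-0.2, 0.1, -1.3]
gripper_width: 0.0237
```

jog_arm --targets '[{"offset":[0,0,-25],"spin":0,"jaw":255},{"offset":[0,0,-60],"spin":0,"jaw":255},{"offset":[0,0,-100],"spin":0,"jaw":255},{"offset":[0,0,-135],"spin":0,"jaw":255},{"offset":[0,0,-150],"spin":0,"jaw":255},{"offset":[0,0,-150],"spin":0,"jaw":255}]'

```text
clock: 28.9
tool_pos: [0.4924, -0.0516, 0.1587]
orientation: [0.003, 0.717, 0.697, 0.001]
wrist_force: [0.3, 0.7, -2.4]
gripper_width: 0.0237
```

```bash
python3 - <<'E'
from m import *
wr(); plan([.5099,.2863,.145],3.0)
for c in ['scene','top']:
    f=snap(c,c+'18.png'); print(c,[ (l,np.array(q['xyz'])) for l in ['pole_grip','hook'] for q in arm.tip_of(c,l)[:1]])
    for d in arm.trace(c,'pole_grip')[:1]:
        P,u,v=cloud(f,d['mask']); P=P[P[:,2]>.10]; print(P.min(0),P.max(0))
        q=P[(P[:,1]>.02)&(P[:,2]<.25)]; k=np.polyfit(q[:,1],q[:,2],1); k2=np.polyfit(q[:,1],q[:,0],1); print('slope z/y',k,'x/y',k2)
E
```

```text
t 28.9 p [ 0.4924 -0.0516  0.1587] F [ 0.2747  0.6584 -2.4108] M [-0.076   0.0434 -0.0301] w 0.02368135890429302
tool y az -1.57 offset [338.3   8.1  13.1] spin -4.6
scene [('pole_grip', array([ 0.4912, -0.0545,  0.1727])), ('hook', array([ 0.4979, -0.2681,  0.2005]))]
[ 0.3941 -0.2718  0.1084] [0.5841 0.1158 0.2932]
slope z/y [-0.0937  0.1788] x/y [0.0173 0.4991]
top []
[ 0.4764 -0.2065  0.1567] [0.5059 0.1127 0.2003]
slope z/y [-0.0725  0.1765] x/y [0.0339 0.4904]
```

jog_arm --targets '[{"offset":[30,1,5],"spin":-1,"jaw":255},{"offset":[75,2,10],"spin":-2,"jaw":255},{"offset":[120,3,10],"spin":-3,"jaw":255},{"offset":[165,4,10],"spin":-4,"jaw":255},{"offset":[210,5,10],"spin":-4.6,"jaw":255},{"offset":[255,6,10],"spin":-4.6,"jaw":255},{"offset":[300,7,10],"spin":-4.6,"jaw":255},{"offset":[338,8,10],"spin":-4.6,"jaw":255}]'

```text
clock: 30.1
tool_pos: [0.5074, 0.2889, 0.1453]
orientation: [-0.0, 0.688, 0.726, -0.0]
wrist_force: [-0.3, -0.9, -3.1]
gripper_width: 0.0239
```

jog_arm --targets '[{"offset":[0,0,0],"spin":0,"jaw":255},{"offset":[0,0,0],"spin":0,"jaw":255},{"offset":[0,0,0],"spin":0,"jaw":255}]'

```text
clock: 30.4
tool_pos: [0.5079, 0.2855, 0.1454]
orientation: [-0.0, 0.689, 0.725, -0.001]
wrist_force: [-0.1, -0.5, -2.1]
gripper_width: 0.0238
```

```bash
cat > pw.py <<'E'
from m import *
import sys
s=arm.observe(); f=snap('wrist','w%s.png'%sys.argv[1]); T=f['tool_from_camera']; M=q2R(s['orientation'])
v,u=np.mgrid[0:480,0:640]; z=f['range_z']; P=np.stack([(u-f['cx'])/f['fx']*z,(v-f['cy'])/f['fy']*z,z],-1)
W=(P@T[:3,:3].T+T[:3,3])@M.T+s['tool_pos']
g=s['tool_pos'][2]+.019
im=f['img'].astype(int); brown=(im[...,2]>im[...,0]*1.5)&(im[...,2]>60)
m=(z>0)&brown&(W[...,1]>s['tool_pos'][1]+.02)&(abs(W[...,0]-s['tool_pos'][0])<.05)&(abs(W[...,2]-g)<.05)
w=W[m]; print(len(w),'tail y',np.percentile(w[:,1],[99,99.8,100]))
for y in np.arange(s['tool_pos'][1]+.02,w[:,1].max(),.02):
    q=w[(abs(w[:,1]-y)<.004)]
    if len(q)>5: print(round(y,3),'x',q[:,0].min(),q[:,0].max(),(q[:,0].min()+q[:,0].max())/2,'ztop',np.percentile(q[:,2],90))
E
python3 pw.py 19; python3 -c "
from m import *
wr(); plan([.5099,.2863,.145],3.0)"
```

```text
14960 tail y [0.4058 0.4067 0.4083]
0.305 x 0.4946087215689916 0.5173793309102573 0.5059940262396245 ztop 0.1727936234425184
0.325 x 0.493333239950145 0.5163840441247841 0.5048586420374646 ztop 0.17125479575471664
0.345 x 0.49263631157190446 0.5155125767345149 0.5040744441532097 ztop 0.16940627834989064
0.365 x 0.49112633196889144 0.5145796441152459 0.5028529880420687 ztop 0.16763673535052948
0.385 x 0.49021688616310594 0.5133720275734828 0.5017944568682944 ztop 0.16589916086986164
0.405 x 0.4895731021011043 0.5125099574936932 0.5010415297973987 ztop 0.1641292942811942
t 30.45 p [0.508  0.2853 0.1456] F [ 0.5788 -0.4785 -1.9687] M [-0.0847  0.0672  0.0336] w 0.023607040565505152
tool y az 2.93 offset [0.9 2.  0.6] spin -0.1
```

View pics/w19.png

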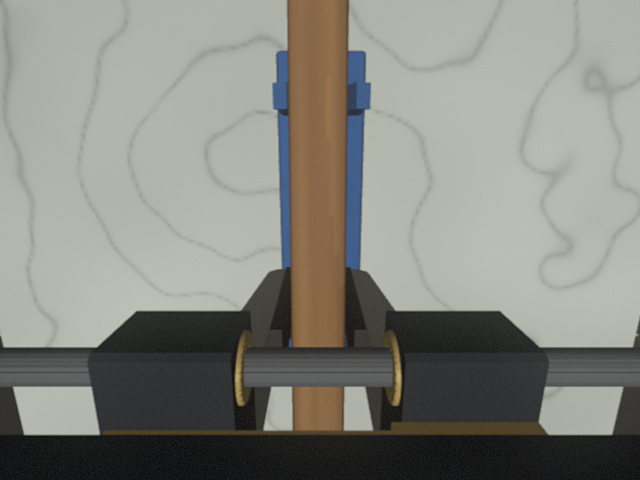

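```bash
python3 - <<'E'
from m import *
for c in ['scene','top']:
    f=snap(c,c+'20.png')
    for d in arm.trace(c,'pole_grip')[:1]:
        P,u,v=cloud(f,d['mask']); P=P[(P[:,2]>.12)&(P[:,2]<.2)]; print(c,P[:,1].min(),P[:,1].max(),np.percentile(P[:,1],[.3,99.7]))
    print([ (l,np.array(q['xyz'])) for l in ['pole_grip','hook','rest_seat'] for q in arm.tip_of(c,l)[:1]])
E
```

```text
scene 0.06551369613757403 0.45118139885730635 [0.068  0.4502]
[('pole_grip', array([0.5066, 0.2796, 0.1599])), ('hook', array([0.5311, 0.07  , 0.1891])), ('rest_seat', array([0.506 , 0.2814, 0.0672]))]
top 0.06649002056917394 0.41906075309252566 [0.0669 0.418 ]
[('pole_grip', array([0.5044, 0.2829, 0.164 ])), ('hook', array([0.5311, 0.0689, 0.1856])), ('rest_seat', array([0.5103, 0.2867, 0.0656]))]
```

jog_arm --targets '[{"offset":[4.7,2.1,0],"spin":0,"jaw":255},{"offset":[4.7,2.1,20],"spin":0,"jaw":255},{"offset":[4.7,2.1,40],"spin":0,"jaw":255},{"offset":[4.7,2.1,55],"spin":0,"jaw":255},{"offset":[4.7,2.1,65],"spin":0,"jaw":255},{"offset":[4.7,2.1,65],"spin":0,"jaw":255}]'

```text
clock: 31.55
tool_pos: [0.5087, 0.2911, 0.0792]
orientation: [-0.001, 0.688, 0.725, -0.001]
wrist_force: [-1.1, -0.2, -2.1]
gripper_width: 0.0238
```

```bash
python3 pw.py 21; python3 - <<'E'
from m import *
wr(); plan([.5099,.2863,.145],3.06)
for c in ['scene','top']:
    f=snap(c,c+'21.png')
    for d in arm.trace(c,'pole_grip')[:1]:
        P,u,v=cloud(f,d['mask']); P=P[(P[:,2]>.075)&(P[:,2]<.14)]; print(c,P[:,1].min(),P[:,1].max())
E
```

```text
14949 tail y [0.4114 0.4122 0.4139]
0.311 x 0.4954914391614113 0.5182765439177534 0.5068839915395823 ztop 0.1066228086283526
0.331 x 0.4947434657629094 0.5172409684635801 0.5059922171132447 ztop 0.10508235313243955
0.351 x 0.49350372768014683 0.5164049503472039 0.5049543390136754 ztop 0.10332708487143244
0.371 x 0.4917780063830955 0.5154062437035051 0.5035921250433003 ztop 0.10141929118181771
0.391 x 0.49110755082206003 0.5142512904343722 0.5026794206282161 ztop 0.099687227270772
0.411 x 0.4902992786296727 0.513338005081933 0.5018186418558028 ztop 0.09786648166365133
t 31.6 p [0.5096 0.2914 0.0805] F [ 0.4967  0.0676 -1.9313] M [-0.0662  0.0331 -0.029 ] w 0.02392362146011887
tool y az 3.02 offset [ -5.1  -0.  -64.5] spin -0.0
scene 0.07337727070663333 0.4556910653619298
top 0.07669642448047687 0.4191355251266889
```

View pics/w21.png

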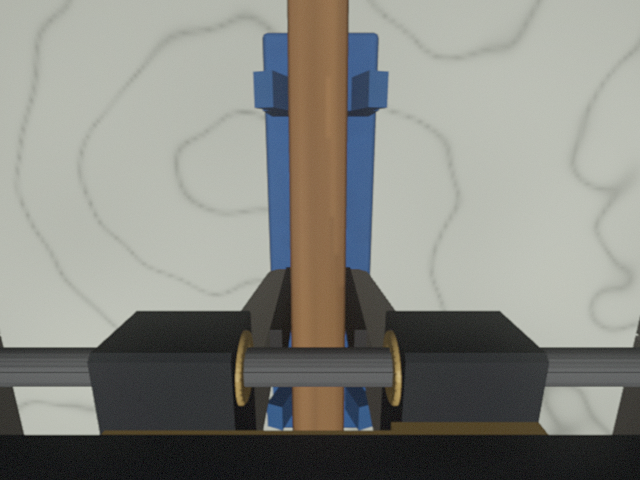

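View pics/scene21.png

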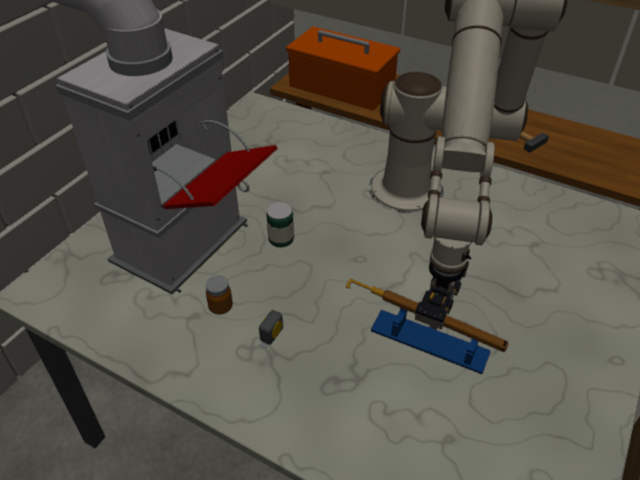

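jog_arm --targets '[{"offset":[1,0,10],"spin":0,"jaw":255},{"offset":[1,0,18],"spin":0,"jaw":255},{"offset":[1,0,24],"spin":0,"jaw":255},{"offset":[1,0,28],"spin":0,"jaw":255}]'

```text
clock: 32.2
tool_pos: [0.5092, 0.2921, 0.0518]
orientation: [-0.0, 0.688, 0.725, -0.001]
wrist_force: [-1.0, -0.9, 0.3]
gripper_width: 0.0238
```

jog_arm --targets '[{"offset":[0,0,3],"spin":0,"jaw":255},{"offset":[0,0,5],"spin":0,"jaw":255},{"offset":[0,0,7],"spin":0,"jaw":255}]'

```text
clock: 32.5
tool_pos: [0.5102, 0.2924, 0.0463]
orientation: [0.0, 0.688, 0.725, 0.0]
wrist_force: [-0.4, -0.9, 1.7]
gripper_width: 0.0234
```

```bash
python3 pw.py 22; python3 - <<'E'
from m import *
wr()
E
```

```text
15510 tail y [0.4099 0.4108 0.4123]
0.312 x 0.4970441011654653 0.5195895418557219 0.5083168215105937 ztop 0.07522376821104994
0.332 x 0.4958549677053862 0.5188225923745508 0.5073387800399685 ztop 0.07480299622093764
0.352 x 0.4947174063333294 0.5174364225148302 0.5060769144240798 ztop 0.07431488107016222
0.372 x 0.4933030431190456 0.5166775924885407 0.5049903178037931 ztop 0.07388439129743479
0.392 x 0.4922469303539646 0.5155771373936142 0.5039120338737895 ztop 0.07346631773417653
t 32.55 p [0.51   0.2924 0.0459] F [-0.1481 -1.7872  1.7855] M [0.0367 0.0848 0.0223] w 0.02361953797161134
```

jog_arm --targets '[{"offset":[0,0,1.5],"spin":0,"jaw":255},{"offset":[0,0,3],"spin":0,"jaw":255},{"offset":[0,0,3],"spin":0,"jaw":255}]'

```text
clock: 32.85
tool_pos: [0.5102, 0.2923, 0.044]
orientation: [0.0, 0.688, 0.725, 0.0]
wrist_force: [-2.5, -2.2, 6.3]
gripper_width: 0.024
```

```bash
python3 pw.py 23; python3 - <<'E'
from m import *
wr()
for c in ['scene']:
    f=snap(c,c+'23.png')
    for d in arm.trace(c,'pole_grip')[:1]:
        P,u,v=cloud(f,d['mask']); P=P[(P[:,2]>.05)&(P[:,2]<.14)]; print(c,P[:,1].min(),P[:,1].max())
E
```

```text
15742 tail y [0.409  0.4098 0.4115]
0.312 x 0.49711391708369373 0.5195301158837696 0.5083220164837317 ztop 0.07334706845056765
0.332 x 0.4960011271341874 0.5188224359950613 0.5074117815646244 ztop 0.07338972282450582
0.352 x 0.49493764024709597 0.5178615532107109 0.5063995967289034 ztop 0.07343716386561112
0.372 x 0.4934518228937426 0.5169805799074124 0.5052162014005775 ztop 0.07344978173221817
0.392 x 0.4923745094573034 0.515834124403798 0.5041043169305507 ztop 0.07340255176080132
t 32.9 p [0.5102 0.2924 0.044 ] F [-2.9242 -2.4284  6.3923] M [-0.2385  0.5165  0.0416] w 0.02349981967353611
scene 0.07115716412985097 0.4586375542405158
```

jog_arm --targets '[{"offset":[0,0,-1],"spin":0,"jaw":255},{"offset":[-1.5,0,-1],"spin":0,"jaw":255},{"offset":[-1.5,0,-0.5],"spin":0,"jaw":255},{"offset":[-1.5,0,-0.5],"spin":0,"jaw":255}]'

```text
clock: 33.4
tool_pos: [0.5101, 0.2912, 0.044]
orientation: [-0.0, 0.688, 0.725, 0.0]
wrist_force: [-0.9, 0.2, 5.2]
gripper_width: 0.0237
```

jog_arm --targets '[{"offset":[0,0,0],"spin":0,"jaw":120},{"offset":[0,0,0],"spin":0,"jaw":120},{"offset":[0,0,0],"spin":0,"jaw":120},{"offset":[0,0,0],"spin":0,"jaw":60},{"offset":[0,0,0],"spin":0,"jaw":0},{"offset":[0,0,0],"spin":0,"jaw":0},{"offset":[0,0,0],"spin":0,"jaw":0}]'

```text
clock: 34.1
tool_pos: [0.5099, 0.2908, 0.0434]
orientation: [0.0, 0.688, 0.725, -0.0]
wrist_force: [-0.3, -0.7, -0.8]
gripper_width: 0.0778
```

```bash
python3 pw.py 24; python3 - <<'E'
from m import *
wr()
E
```

```text
15856 tail y [0.4073 0.4081 0.4093]
0.311 x 0.4967895127707231 0.5195796308796583 0.5081845718251907 ztop 0.07332556921456232
0.331 x 0.49570721875316087 0.518914702762021 0.507310960757591 ztop 0.0734632456195703
0.351 x 0.4945762611314571 0.5177963252689722 0.5061862932002147 ztop 0.07343354781446444
0.371 x 0.4931271631983112 0.5168470448568093 0.5049871040275602 ztop 0.07344619192557421
0.391 x 0.4926271095527132 0.5158036889210625 0.5042153992368879 ztop 0.0734643759650576
t 34.15 p [0.5099 0.2909 0.0434] F [ 0.5958  0.1642 -0.1871] M [-0.0697  0.0286  0.0275] w 0.08201055196921271
```

View pics/w24.png

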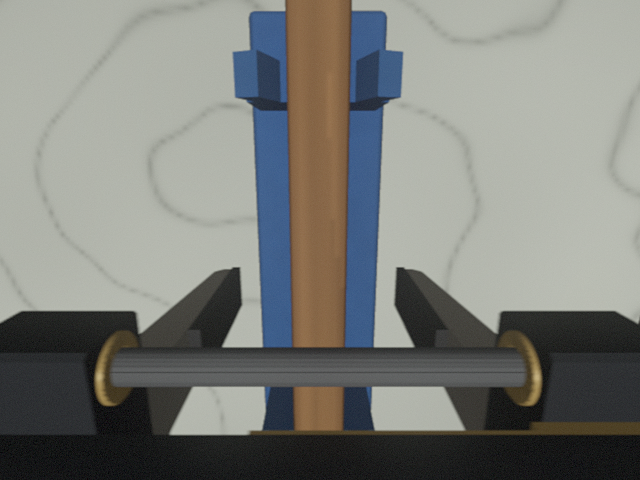

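The wrist view shows the pole seated between the cheeks, level, with the fingers clear. I'll retract upwards now.

jog_arm --targets '[{"offset":[0,0,-20],"spin":0,"jaw":0},{"offset":[0,0,-50],"spin":0,"jaw":0},{"offset":[0,0,-90],"spin":0,"jaw":0},{"offset":[0,0,-130],"spin":0,"jaw":0},{"offset":[0,0,-160],"spin":0,"jaw":0},{"offset":[0,0,-160],"spin":0,"jaw":0},{"offset":[0,0,-160],"spin":0,"jaw":0}]'

```text
clock: 34.85
tool_pos: [0.5101, 0.2909, 0.2037]
orientation: [0.0, 0.688, 0.725, 0.0]
wrist_force: [-0.2, -0.2, -0.2]
gripper_width: 0.0919
```

```bash
python3 ang.py; python3 - <<'E'
from m import *
for c in ['scene','top']:
    f=snap(c,c+'25.png')
    for d in arm.trace(c,'pole_grip')[:1]:
        P,u,v=cloud(f,d['mask']); P=P[(P[:,2]>.05)&(P[:,2]<.1)]; print(c,P[:,1].min(),P[:,1].max())
        w=P[(P[:,1]>.17)&(P[:,2]>.066)]; k=np.polyfit(w[:,1],w[:,0],1); print(k,np.polyval(k,.2885),w[:,2].mean(), 'z slope',np.polyfit(w[:,1],w[:,2],1)[0])
    print([ (l,np.round(q['xyz'],4)) for l in ['pole_grip','hook','rest_seat','jar','can','tape'] for q in arm.tip_of(c,l)[:1]])
E
```

```text
scene 2375 theta 1.101 [('eye', array([ 0.5353, -0.2089,  0.3078])), ('flap_top', array([ 0.5365, -0.1981,  0.3538])), ('hook', array([0.534 , 0.0712, 0.0641]))]
top 5296 theta 1.098 [('eye', array([ 0.5366, -0.212 ,  0.3087])), ('flap_top', array([ 0.5361, -0.1955,  0.3543])), ('hook', array([0.5315, 0.0682, 0.0648]))]
t 35.35 p [0.5097 0.2908 0.203 ] F [-0.7547 -0.0955  0.269 ] M [-0.0353  0.0643  0.02  ] w 0.09200433753303167
scene 0.06961406561274745 0.4573238115564247
[-0.0538  0.528 ] 0.5124793629879001 0.07168911521211212 z slope -0.0002807568796467934
[('pole_grip', array([0.5092, 0.2885, 0.0599])), ('hook', array([0.5344, 0.0739, 0.0677])), ('jar', array([ 0.6644, -0.2197,  0.0001])), ('can', array([ 0.3828, -0.2178, -0.0007])), ('tape', array([ 0.6794, -0.0579, -0.0001]))]
top 0.07146478872691181 0.45583161134066963
[-0.0546  0.5261] 0.5103808896205351 0.07241950574268331 z slope 0.0029384226160096556
[('pole_grip', array([0.5052, 0.2874, 0.0597])), ('hook', array([0.5314, 0.0729, 0.0624])), ('rest_seat', array([0.5069, 0.287 , 0.0641])), ('jar', array([ 0.6651, -0.2244, -0.0002])), ('can', array([ 0.3805, -0.2213,  0.0034])), ('tape', array([ 0.6774, -0.0567, -0.0009]))]
```

View pics/scene25.png

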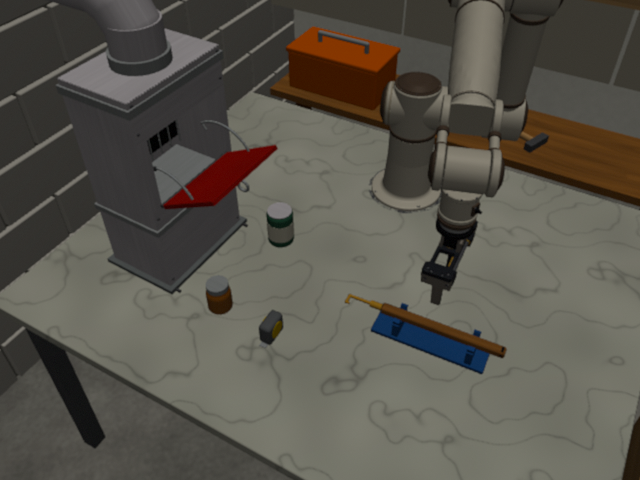

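The pole matches its starting place: ends at y=0.0696 and 0.4573, level, yaw 3.1°. The flap stays open at 1.10 rad, the bystanders have not moved, and the arm touches nothing. I'm handing in.

```bash
python3 -c "
from plant import arm
print(arm.finish_job())"
```

```text
the job is handed in; nothing more can be done
None
```

The flap is open and held by its stay, and the pole is back in its two rests. I handed the job in at about 35 s of the 72 s allowed.

**Pull:**
- I passed the peg through the eye from the side and let the pole pivot in the grip as I pulled down.
- The wrist showed a hump of about 10–11 N as the stay rode over its plunger. The force then fell back and rose steeply at the hard stop.
- The highest force I read on the eye was about 16 N. Force is only read at the end of each move, so a brief peak between readings would not show.

**Stay:** The flap held at about 1.10 rad with no force on the hook, and the angle was the same after unhooking and in the last pictures. I read 1.16 rad at the stop, so it eased back about 0.06 rad rather than the stated 0.035. I put this down to give in the stop and measurement error.

**Pole:**
- I levelled the tilted pole by lowering its tail end onto the bare bench, which slid it a few millimetres in the grip; I corrected that before laying it down.
- In the last check it lay level, with the same yaw and end positions as at the start, within about 1–2 mm.

**Bystanders:** The jar, can and tape measure were where they started, within about 4 mm, which is the accuracy of the finder. The arm was clear of everything.

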